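# Walk the stripped sewing machine home into its bench fixture

## Robot

A 6-joint arm with a two-finger parallel gripper is mounted at the origin on the work surface. World frame = base frame: x ahead of the robot, y to its left, z up, the work surface at z = 0. Lengths are in m, angles in degrees, forces in N, time in s.
With the tool pointing down it reaches from about 0.35 to 0.875 m from the base axis. Payload 4.2 kg.
Tool frame: the origin (TCP) lies on the centre line of the jaws, within the pads' length; the fingertips stand 19 mm ahead of it and the grasp point (between the pads) is the TCP; x points along the fingers, y is the direction in which the jaws open and shut, and the axes are right-handed (so a half turn about x gives the same grasp; the last joint's range is limited). The gripper opens to 87 mm and grips with 3 to 60 N. Pads are 19 mm wide; open, the fingers measure 117 mm over their backs; the gripper's body (75 mm by 190 mm) begins 51 mm behind the grasp point.
Start: joints at [80.134, 22.042, 0.453, 0, -68.411, -14.817], TCP at [0.261, 0.568, 0.206] pointing down, gripper open.
Joint ranges: [-179.83, 179.83], [-69.29, 118.12], [-61.27, 80.66], [-181.25, 117.63], [-171.15, -9.14], [-177.46, 177.46]. Speed limits (degrees/s): [159.86, 159.86, 180, 180, 180, 180].

## Interface

Orientations are given as a 3x3 rotation matrix whose columns are the frame's x, y, z axes.
In Python, from station import r, viewer, job, spotter gives the robot as it stands.
- The arm moves only by the tool play_rows, never from a script. Its argument "commands" is a list of rows, each an object of numbers: "fingers": the gripper command: -1 is fully open, 1 is shut, values between are in proportion; "tx", "ty", "tz": the shift along the tool's x, y, z normalised to -1 to 1, where 1 is 750 mm; "ax", "ay", "az": the turn, a rotation vector about the tool's x, y, z normalised to -1 to 1, where 1 is pi rad. In form: [{"fingers": .., "tx": .., "ty": .., "tz": .., "ax": .., "ay": .., "az": ..}, ...]. A call has 1 to 5 rows; each row is the pose to reach, as a shift and turn from the pose commanded when the call began, along the tool's axes at that moment, turning the shorter way round; what a row does not reach only later rows make up. A row lasts 1/12 s, in which the tool goes at most 41.7 mm and 7.16 degrees, less where a joint would pass 70% of its speed; a pose out of reach is approached as far as the arm can. A call with a number of a shift or a turn outside -1 to 1 is refused whole. A call with a gripper value outside its range is refused whole. The fingers move at their own pace and stop on an object; the grip force is fixed at half the most. Time passes only in rows, so rows that repeat a pose let the fingers close. It gives the time, the measured TCP pose, the force and the opening at its end, in the units of the state.
- r.sense(): the state, without advancing time (a new reading comes with each control period).
- viewer.capture(name): name is "side" or "top" or "wrist"; returns a dict with "image" (384x512x3 uint8, red, green, blue), "fx", "fy", "cx", "cy" (pixels), "dist" ([k1, k2, p1, p2, k3] as OpenCV has them; the pictures are not rectified), "R" (3x3) and "t" (3): a world point X has camera coordinates R X + t; the wrist camera has in their place "mount" (4x4, takes a point from camera to tool coordinates, whose origin is the TCP and whose axes are the tool frame's). Camera axes: x right, y down, z forward; pixel columns grow to the right and rows downward; lengths in m; the calibration is good to about 2 mm. A picture is of the moment at which its call begins: read the wrist's pose just before it. There is no depth.
- job.finish_job(): hands the job in, once; it reports no verdict.
Trained networks look in a picture, given as the dict that the camera call returned (one of the last four; its "shot" number tells which), for a name from the list of things; names that differ only in an ending like _2 or _b are one class to them, and where a whole thing is asked for, a point or a joint stands for the part that bears it (a point fixed in the world has none). Each returns a list of dicts, best first, with "score" (0 to 1); they miss things now and then, are a little off and sometimes report something else, mostly with a low value. They report only what shows in the picture. A call takes as long as a camera call. They do not tell look-alikes from the thing itself.
- spotter.find_in(name, picture): "uv" ([column, row] in pixels, amid what is visible of it).
- spotter.silhouettes(name, picture): "region" (384x512 bool, what is visible of it) and "uv" ([column, row] in pixels, amid what is visible of it).
The state is a dict: "time_s": time; "joints": joint angles; "joint_velocities": joint speeds; "effort": joint torques, N m; "tcp_pos": TCP position; "ee_rot": TCP orientation; "wrist_force": force on the tool from outside, world axes, zero at the start; "moment": the same for the moment, N m; "gripper_width": opening from 0.0 (shut) to 1.0 (fully open).
Only numpy, scipy, OpenCV 4.12 (cv2) and the standard library are available. Lean on these libraries where they do the work, as an engineer would, in place of code of your own. Each camera call takes 0.05 s, during which the arm holds its last target. There are 200 camera calls.

## Task

Creep the heavy sewing machine along the bench, flat on its pads, by pushing the front of its base near one corner and then the other in turn, in short bites that keep it within about 10 degrees of square to the stop rail and never pressing on it harder than 25 newtons (its plastic base would crack), until it is square and bears snugly on both rubber buffers. Then swing both red-knobbed catches fully across the front of the base to hold it there, and leave the tools and parts around it alone.

Things in the scene. Friction and masses are not known exactly. Their poses are not given: they have to be found in the camera images.
- machine: White sewing machine, covers off, about 4 kg, loose on the bench. Base 190 mm deep (x), 400 wide (y), flat upright sides 8 to 75 mm up, on 4 rubber pads at x +-55, y +-150. Origin: centre of the base at bench level; +x towards the rail. Front face 95 mm on the -x side; upper works 50 mm or more behind it. A level push 180 mm off centre takes 12 to 17 N and turns it about its far pads; at the middle 21 to 27 N.
- rail: Fixed wooden stop rail beyond the machine, 460 mm long, 45 high, with two black rubber buffers (30 x 30 mm, centres 30 mm up, at y +-150). Origin: at bench level midway between the buffers, in the plane of their faces; +x away from the machine, y along the rail. The machine is home with the back of its base (95 mm from its origin) bearing on both buffers, square to the rail.
- catch_left (a joint): Steel swing catch at the machine's +y end: level bar 14 mm wide, 30 to 44 mm up, red knob 16 mm across (top 71 mm up) 85 mm from its pivot. Radians: 0 = points along the rail's -x (open), pi/2 = closed on its stop, along the rail's -y, across the base's front. Grows anticlockwise seen from above. Light friction, about 1.5 N at the knob; stays where left. Starts within 0.4 of open.
- catch_right (a joint): Mirror image of catch_left at the machine's -y end. Radians: 0 = points along the rail's -x (open), pi/2 = closed on its stop, along the rail's +y, across the base's front. Grows clockwise seen from above. Closed, either catch clears the front of a machine that is home by 3.5 mm; a machine that is not home blocks it.
- pivot_left (a point): On catch_left's upright pivot axis, at the middle of its bar, 36.5 mm above the bench, over a wooden post 75 x 36 mm, 26 mm high, 30 mm clear of the end of a centred machine. Axes as the rail's.
- pivot_right (a point): On catch_right's upright pivot axis, at the middle of its bar, 36.5 mm above the bench, over a wooden post like the left one. Axes as the rail's.
- screwdriver: Loose screwdriver with an orange handle lying on the bench to the left, about 200 mm long; leave it alone. Origin near its middle on the bench.
- dish: Shallow steel parts dish, 100 mm across, 25 mm high, on the left; leave it alone. Origin: centre of its underside.
- cover: White plastic cover plate with two bosses, 130 x 90 mm, 34 mm high, on the right; leave it alone. Origin: centre of its underside.
- oil: Small clear oil bottle with a red cap, 44 mm across, 110 mm high, standing on the right; leave it alone. Origin: centre of its underside.
Mind the look-alikes: they are no part of the job. Leave any blue or pink look-alike of the part that bears catch_right alone.

How it is judged:
By the outcome, as a careful person would: the job done as asked, in the order asked, and still so for the second after the job is handed in, with the robot touching nothing.
It also fails if it takes over 72 s, if anything falls off the work surface, if the arm or the gripper's body presses on something with over 40 N, if the wrist force passes 120 N, or if a joint passes its speed limit or range.

## Working session

There is one attempt and no reset: what is moved stays moved. The work goes in short steps, Python scripts to look and compute and a tool call to move; the robot and the scene stay as the last step left them, time stands still between calls to the robot, and variables do not carry over. Pictures are saved under pics/ and viewed, about 8 in all and at most 12, crops included, and the job is handed in when it is done.

Besides the shell and the picture viewer there is one more tool, called by a JSON object that holds its "api" and its "payload". play_rows: Moves the arm, as the interface text tells. Its arguments: {"type":"object","properties":{"commands":{"type":"array"}},"required":["commands"]}

```bash
mkdir -p pics; ls
cat > h.py <<'E'
import numpy as np,cv2
from station import r,viewer,job,spotter
def K(p): return np.array([[p["fx"],0,p["cx"]],[0,p["fy"],p["cy"]],[0,0,1.]])
def Rt(p):
    if "mount" in p:
        s=r.sense();T=np.eye(4);T[:3,:3]=s["ee_rot"];T[:3,3]=s["tcp_pos"]
        C=np.linalg.inv(T@np.array(p["mount"]));return C[:3,:3],C[:3,3]
    return np.array(p["R"]),np.array(p["t"])
def ray(p,uv):
    n=cv2.undistortPoints(np.array(uv,float).reshape(-1,1,2),K(p),np.array(p["dist"]))[:,0]
    R,t=Rt(p);d=np.c_[n,np.ones(len(n))]@R;return -R.T@t,d
def onz(p,uv,z):
    c,d=ray(p,uv);return c+d*((z-c[2])/d[:,2])[:,None]
def proj(p,X):
    R,t=Rt(p);return cv2.projectPoints(np.array(X,float).reshape(-1,3),cv2.Rodrigues(R)[0],t,K(p),np.array(p["dist"]))[0][:,0]
E
cat > a.py <<'E'
from h import *
s=r.sense();print(s["time_s"],s["tcp_pos"],s["ee_rot"],s["wrist_force"])
for n in ["top","side"]:
    p=viewer.capture(n);cv2.imwrite(f"pics/{n}0.png",cv2.resize(p["image"][...,::-1],(800,600)))
    c=-np.array(p["R"]).T@np.array(p["t"]);print(n,c)
    for k in ["machine","rail","catch_left","catch_right","screwdriver","dish","cover","oil"]:
        for d in spotter.find_in(k,p)[:4]:print(n,k,round(d["score"],2),np.round(d["uv"]),np.round(onz(p,d["uv"],0.03)[0],3))
E
python3 a.py
```

```text
pics
0.0 [0.260686   0.56733545 0.20446028] [[-8.43569131e-04 -4.17775178e-01 -9.08550048e-01]
 [-2.01184358e-03 -9.08547823e-01  4.17776023e-01]
 [-9.99997620e-01  2.18028354e-03 -7.40754135e-05]] [ 0.63381388 -0.7758753   0.08671177]
top [ 0.32776591 -0.06365786  1.46658276]
top machine 0.78 [254. 176.] [ 0.632 -0.071  0.03 ]
top machine 0.71 [313. 192.] [ 0.566 -0.312  0.03 ]
top rail 0.54 [255. 175.] [ 0.639 -0.076  0.03 ]
top catch_left 0.68 [191. 205.] [0.514 0.183 0.03 ]
top catch_left 0.54 [245. 138.] [ 0.794 -0.034  0.03 ]
top catch_right 0.59 [394. 191.] [ 0.573 -0.638  0.03 ]
top catch_right 0.5 [333. 258.] [ 0.304 -0.38   0.03 ]
top screwdriver 0.51 [138. 200.] [0.533 0.395 0.03 ]
top dish 0.62 [123. 179.] [0.62  0.461 0.03 ]
top dish 0.36 [315. 199.] [ 0.54  -0.318  0.03 ]
top cover 0.97 [355. 218.] [ 0.461 -0.475  0.03 ]
top oil 0.55 [354. 176.] [ 0.633 -0.478  0.03 ]
side [-0.19768379 -1.06322551  1.18409513]
side machine 0.56 [264. 174.] [0.676 0.005 0.03 ]
side rail 0.83 [326. 191.] [ 0.798 -0.219  0.03 ]
side catch_left 0.58 [198. 168.] [0.494 0.206 0.03 ]
side catch_right 0.73 [247. 281.] [ 0.308 -0.367  0.03 ]
side catch_right 0.61 [364. 292.] [ 0.563 -0.623  0.03 ]
side catch_right 0.57 [290. 237.] [ 0.536 -0.31   0.03 ]
side catch_right 0.5 [237. 240.] [ 0.383 -0.209  0.03 ]
side screwdriver 0.41 [344. 247.] [ 0.647 -0.46   0.03 ]
side dish 0.53 [194. 131.] [0.625 0.44  0.03 ]
side cover 0.95 [310. 286.] [ 0.449 -0.504  0.03 ]
side cover 0.63 [208. 166.] [0.53  0.189 0.03 ]
side cover 0.6 [190. 128.] [0.621 0.465 0.03 ]
side oil 0.81 [340. 245.] [ 0.642 -0.446  0.03 ]
```

View pics/top0.png

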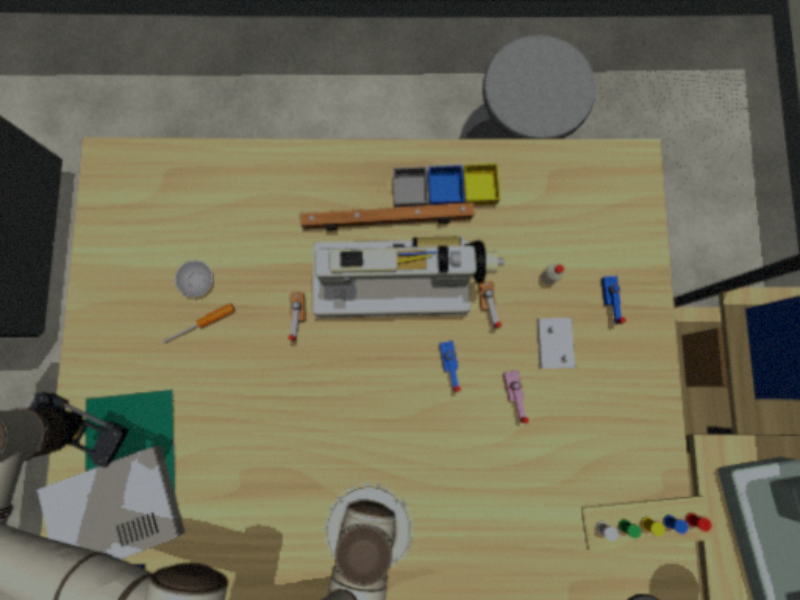

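View pics/side0.png

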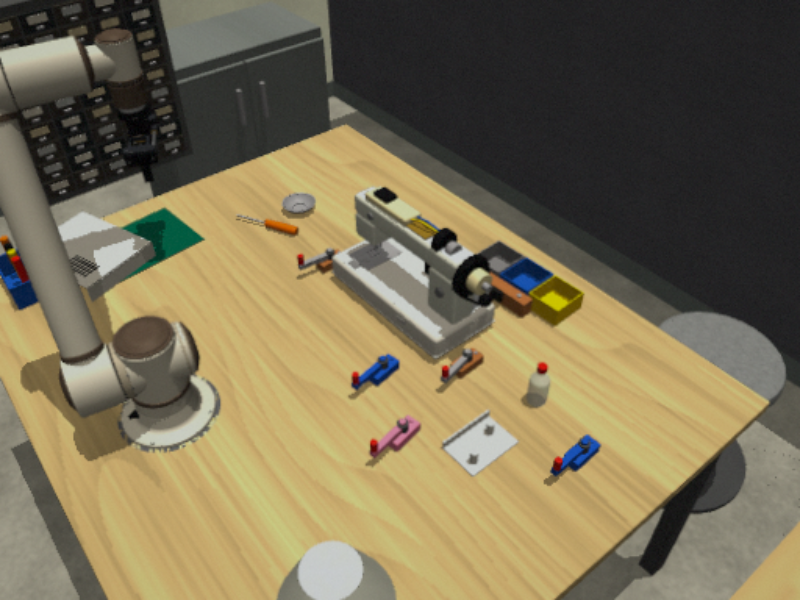

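The top view shows the rail at about (300,222)–(473,212), the machine's front edge at y≈313 between x 314 and 468, and the red knobs at (292,338) and (497,325). The real catches sit on wooden posts; the blue ones at (450,365) and (613,300) and the pink one at (517,397) are look-alikes.

```bash
cat >> h.py <<'E'
def cmd(pos,yaw,roll=None):
    """tool shift/turn (normalised) from measured pose to world pos, tool down with tool y = -(rail y) for rail yaw (deg)"""
    from scipy.spatial.transform import Rotation as Ro
    a=np.radians(yaw);c,s_=np.cos(a),np.sin(a)
    T=np.array([[0,0,-1],[s_,-c,0],[-c,-s_,0]]).T
    s=r.sense();R=np.array(s["ee_rot"])
    d=R.T@(np.array(pos)-s["tcp_pos"])/.75;w=Ro.from_matrix(R.T@T).as_rotvec()/np.pi
    return np.round(d,4),np.round(w,4)
E
cat > b.py <<'E'
from h import *
p=viewer.capture("wrist");print(np.round(p["mount"],3),p["fx"])
p=viewer.capture("top");f=.64
for n,uv,z in [("front L",(314,314),.075),("front R",(469,313),.075),("back L",(316,243),.075),("railL front",(301,227),.045),("railR front",(473,217),.045),("knobL",(292,338),.065),("knobR",(497,325),.065),("blueknob",(457,389),.065),("bluepost",(447,343),.03)]:
    print(n,np.round(onz(p,[np.array(uv)*f],z)[0],3))
print(cmd((0.40,-0.06,0.45),3.3))
E
python3 b.py
```

```text
[[ 0.    -0.284  0.959 -0.179]
 [ 1.    -0.001 -0.     0.001]
 [ 0.001  0.959  0.284 -0.078]
 [ 0.     0.     0.     1.   ]] 311.4341999095613
front L [0.524 0.137 0.075]
front R [ 0.527 -0.251  0.075]
back L [0.707 0.137 0.075]
railL front [0.759 0.182 0.045]
railR front [ 0.787 -0.271  0.045]
knobL [0.464 0.192 0.065]
knobR [ 0.498 -0.322  0.065]
blueknob [ 0.339 -0.219  0.065]
bluepost [ 0.456 -0.199  0.03 ]
(array([-0.3259,  0.6833, -0.518 ]), array([-0.1555,  0.    ,  0.    ]))
```

{"api": "play_rows", "payload": {"commands": [{"fingers": 1,"tx": -0.2667,"ty": 0,"tz": 0,"ax": -0.1555,"ay": 0,"az": 0},{"fingers": 1,"tx": -0.2667,"ty": 0,"tz": 0,"ax": -0.1555,"ay": 0,"az": 0},{"fingers": 1,"tx": -0.2667,"ty": 0,"tz": 0,"ax": -0.1555,"ay": 0,"az": 0},{"fingers": 1,"tx": -0.2667,"ty": 0,"tz": 0,"ax": -0.1555,"ay": 0,"az": 0},{"fingers": 1,"tx": -0.2667,"ty": 0,"tz": 0,"ax": -0.1555,"ay": 0,"az": 0}]}}

```text
time_s: 1.42
tcp_pos: [0.2612, 0.5677, 0.4097]
ee_rot: [[0.002, 0.062, -0.998], [0.004, -0.998, -0.062], [-1.0, -0.004, -0.002]]
wrist_force: [0.7, 1.3, 1.3]
gripper_width: 0.708
```

```bash
python3 -c "
from h import *
print(r.sense()['time_s'],r.sense()['tcp_pos'],cmd((0.66,-0.06,0.4),3.3))"
```

```text
1.4167 [0.26123338 0.5677452  0.40969995] (array([ 0.0106,  0.8682, -0.4791]), array([ 0.0013, -0.0006,  0.0012]))
```

{"api": "play_rows", "payload": {"commands": [{"fingers": 1,"tx": 0.01,"ty": 0.868,"tz": -0.479,"ax": 0,"ay": 0,"az": 0},{"fingers": 1,"tx": 0.01,"ty": 0.868,"tz": -0.479,"ax": 0,"ay": 0,"az": 0},{"fingers": 1,"tx": 0.01,"ty": 0.868,"tz": -0.479,"ax": 0,"ay": 0,"az": 0},{"fingers": 1,"tx": 0.01,"ty": 0.868,"tz": -0.479,"ax": 0,"ay": 0,"az": 0},{"fingers": 1,"tx": 0.01,"ty": 0.868,"tz": -0.479,"ax": 0,"ay": 0,"az": 0}]}}

```text
time_s: 1.83
tcp_pos: [0.3725, 0.3898, 0.4037]
ee_rot: [[0.0, 0.058, -0.998], [0.0, -0.998, -0.058], [-1.0, -0.0, -0.0]]
wrist_force: [1.1, 0.9, 0.2]
gripper_width: 0.328
```

{"api": "play_rows", "payload": {"commands": [{"fingers": 1,"tx": 0.007,"ty": 0.627,"tz": -0.346,"ax": 0,"ay": 0,"az": 0},{"fingers": 1,"tx": 0.007,"ty": 0.627,"tz": -0.346,"ax": 0,"ay": 0,"az": 0},{"fingers": 1,"tx": 0.007,"ty": 0.627,"tz": -0.346,"ax": 0,"ay": 0,"az": 0},{"fingers": 1,"tx": 0.007,"ty": 0.627,"tz": -0.346,"ax": 0,"ay": 0,"az": 0},{"fingers": 1,"tx": 0.007,"ty": 0.627,"tz": -0.346,"ax": 0,"ay": 0,"az": 0}]}}

```text
time_s: 2.25
tcp_pos: [0.4835, 0.2133, 0.4019]
ee_rot: [[0.001, 0.058, -0.998], [0.001, -0.998, -0.058], [-1.0, -0.001, -0.001]]
wrist_force: [-0.4, -0.1, -1.2]
gripper_width: 0.019
```

{"api": "play_rows", "payload": {"commands": [{"fingers": 1,"tx": 0.005,"ty": 0.385,"tz": -0.213,"ax": 0,"ay": 0,"az": 0},{"fingers": 1,"tx": 0.005,"ty": 0.385,"tz": -0.213,"ax": 0,"ay": 0,"az": 0},{"fingers": 1,"tx": 0.005,"ty": 0.385,"tz": -0.213,"ax": 0,"ay": 0,"az": 0},{"fingers": 1,"tx": 0.005,"ty": 0.385,"tz": -0.213,"ax": 0,"ay": 0,"az": 0},{"fingers": 1,"tx": 0.005,"ty": 0.385,"tz": -0.213,"ax": 0,"ay": 0,"az": 0}]}}

```text
time_s: 2.67
tcp_pos: [0.5948, 0.0371, 0.3993]
ee_rot: [[0.001, 0.058, -0.998], [0.0, -0.998, -0.058], [-1.0, -0.0, -0.001]]
wrist_force: [1.0, 0.6, -0.2]
gripper_width: 0.005
```

```bash
python3 -c "
from h import *
s=r.sense();print(s['time_s'],s['tcp_pos'],s['wrist_force'],cmd((0.66,-0.06,0.4),3.3))
p=viewer.capture('wrist');cv2.imwrite('pics/w1.png',cv2.resize(p['image'][...,::-1],(800,600),interpolation=cv2.INTER_CUBIC))
np.save('w1.npy',dict(p,T=(s['ee_rot'],s['tcp_pos'])),allow_pickle=True)
"
```

```text
2.6667 [0.59481257 0.03714824 0.39933015] [ 1.01264493  0.57195541 -0.15778056] (array([-0.0009,  0.1343, -0.0793]), array([ 0.0001, -0.0002,  0.0001]))
```

View pics/w1.png

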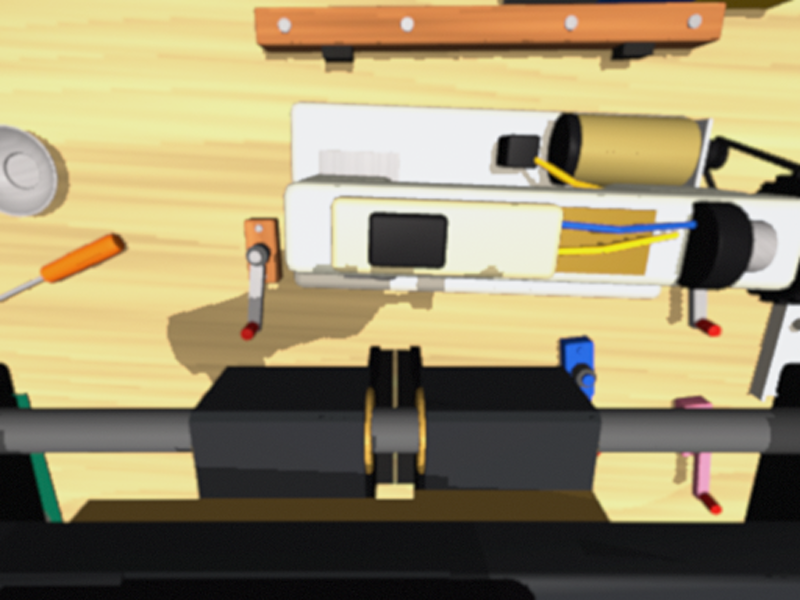

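The wrist view shows the rail, with buffers near (338,58) and (632,53), the back edge of the base from (293,104) to (710,120), and the front edge from (298,286) to (660,297). The left pivot is at (259,255), with knobs at (249,331) and (709,327).

Run:
```python
from h import *
p=np.load('w1.npy',allow_pickle=True).item();im=p['image'].astype(int)
g=im.sum(2)
for name,c in [("bufL",216),("bufR",404)]:
    for cc in (c-4,c,c+4): print(name,cc,[(int(r),*im[r,cc]) for r in range(26,44)] if cc==c else "")
for c in (194,205,220,300,340): print("back",c,g[60:82,c])
for c in (200,250,300,340,400,415): print("front",c,g[176:196,c])
```

```text
bufL 212 
bufL 216 [(26, np.int64(190), np.int64(118), np.int64(66)), (27, np.int64(153), np.int64(96), np.int64(54)), (28, np.int64(118), np.int64(77), np.int64(49)), (29, np.int64(76), np.int64(56), np.int64(44)), (30, np.int64(49), np.int64(46), np.int64(44)), (31, np.int64(47), np.int64(46), np.int64(44)), (32, np.int64(48), np.int64(45), np.int64(43)), (33, np.int64(49), np.int64(46), np.int64(44)), (34, np.int64(48), np.int64(46), np.int64(43)), (35, np.int64(47), np.int64(45), np.int64(42)), (36, np.int64(39), np.int64(36), np.int64(35)), (37, np.int64(25), np.int64(24), np.int64(23)), (38, np.int64(26), np.int64(22), np.int64(19)), (39, np.int64(69), np.int64(59), np.int64(38)), (40, np.int64(122), np.int64(104), np.int64(68)), (41, np.int64(157), np.int64(134), np.int64(88)), (42, np.int64(166), np.int64(141), np.int64(94)), (43, np.int64(163), np.int64(139), np.int64(92))]
bufL 220 
bufR 400 
bufR 404 [(26, np.int64(131), np.int64(82), np.int64(49)), (27, np.int64(78), np.int64(55), np.int64(43)), (28, np.int64(49), np.int64(44), np.int64(42)), (29, np.int64(46), np.int64(4
[... 1075 characters left out ...]
 710 716 718 718 718 718
 718 717 718 718]
back 340 [619 612 601 592 592 602 610 614 606 579 564 620 689 707 712 716 718 718
 717 718 718 718]
front 200 [518 550 548 542 528 496 462 421 382 377 382 384 391 397 404 410 408 407
 403 398]
front 250 [342 292 370 559 693 708 700 679 642 615 608 563 452 384 388 397 402 423
 514 607]
front 300 [388 397 548 702 724 721 721 717 712 689 631 579 590 606 607 604 605 611
 613 616]
front 340 [643 591 541 582 666 709 721 717 713 701 692 667 634 610 605 606 603 601
 601 603]
front 400 [635 702 703 680 643 605 645 701 719 718 717 713 699 670 633 607 600 605
 605 606]
front 415 [718 712 704 691 658 607 613 695 720 720 718 714 708 682 616 554 576 603
 607 607]
```

```bash
cat > m.py <<'E'
from h import *
import h
p=np.load('w1.npy',allow_pickle=True).item()
def RtT(p):
    T=np.eye(4);T[:3,:3],T[:3,3]=p["T"];C=np.linalg.inv(T@np.array(p["mount"]));return C[:3,:3],C[:3,3]
h.Rt=RtT
f=.64
B=onz(p,[(216,35.8),(404,34.5)],.045);print("buf",B.round(4))
d=B[0]-B[1];print("rail yaw",np.degrees(np.arctan2(-d[0],d[1])),"sep",np.linalg.norm(d))
bk=onz(p,[(194,65.5),(220,67),(300,69.5),(340,71)],.073);fr=onz(p,[(250,187.7),(300,186.5),(340,188),(400,190),(415,190.2)],.073)
for n,q in(("back",bk),("front",fr)):
    k=np.polyfit(q[:,1],q[:,0],1);print(n,q.round(4).tolist(),"yaw",-np.degrees(np.arctan(k[0])))
print("left end",onz(p,[(293*f,140*f)],.075).round(4),"knobL",onz(p,[(249*f,331*f)],.065).round(4),"pivotL",onz(p,[(258*f,254*f)],.05).round(4),"knobR",onz(p,[(710*f,327*f)],.065).round(4))
o=B.mean(0);a=np.arctan2(-d[0],d[1]);X=np.array([np.cos(a),np.sin(a)]);Y=np.array([-np.sin(a),np.cos(a)])
print("o",o.round(4))
for n,q in [("back",bk),("front",fr)]: print(n,[( round(float((v[:2]-o[:2])@X),4),round(float((v[:2]-o[:2])@Y),4)) for v in q])
for y in(.248,-.248):print("pivot pred",o[:2]-.2005*X+y*Y)
E
python3 m.py
```

```text
buf [[ 0.7593  0.1024  0.045 ]
 [ 0.7775 -0.1895  0.045 ]]
rail yaw 3.5649193845576077 sep 0.29246655257492377
back [[0.7119, 0.1314, 0.073], [0.712, 0.092, 0.073], [0.7154, -0.0295, 0.073], [0.7167, -0.0904, 0.073]] yaw 1.3282007716698472
front [[0.5241, 0.0361, 0.073], [0.5311, -0.0481, 0.073], [0.5323, -0.1159, 0.073], [0.5346, -0.2176, 0.073], [0.5357, -0.2429, 0.073]] yaw 2.1148147418469163
left end [[0.6765 0.1409 0.075 ]] knobL [[0.4685 0.1928 0.065 ]] pivotL [[0.5542 0.1848 0.05  ]] knobR [[ 0.503 -0.323  0.065]]
o [ 0.7684 -0.0436  0.045 ]
back [(-0.0455, 0.1782), (-0.0478, 0.1389), (-0.052, 0.0174), (-0.0545, -0.0435)]
front [(-0.2388, 0.0948), (-0.2371, 0.0103), (-0.2401, -0.0575), (-0.2441, -0.1591), (-0.2446, -0.1845)]
pivot pred [0.55282995 0.19147258]
pivot pred [ 0.58367095 -0.30356765]
```

{"api": "play_rows", "payload": {"commands": [{"fingers": 1,"tx": 0,"ty": 0.18,"tz": 0.069,"ax": 0,"ay": 0,"az": 0},{"fingers": 1,"tx": 0,"ty": 0.18,"tz": 0.069,"ax": 0,"ay": 0,"az": 0},{"fingers": 1,"tx": 0,"ty": 0.18,"tz": 0.069,"ax": 0,"ay": 0,"az": 0},{"fingers": 1,"tx": 0,"ty": 0.18,"tz": 0.069,"ax": 0,"ay": 0,"az": 0}]}}

```text
time_s: 3.05
tcp_pos: [0.5487, -0.1021, 0.3997]
ee_rot: [[0.0, 0.055, -0.999], [-0.001, -0.999, -0.055], [-1.0, 0.001, -0.0]]
wrist_force: [0.2, 0.9, 0.6]
gripper_width: 0.005
```

{"api": "play_rows", "payload": {"commands": [{"fingers": 1,"tx": 0,"ty": 0.18,"tz": 0.069,"ax": 0,"ay": 0,"az": 0},{"fingers": 1,"tx": 0,"ty": 0.18,"tz": 0.069,"ax": 0,"ay": 0,"az": 0},{"fingers": 1,"tx": 0,"ty": 0.18,"tz": 0.069,"ax": 0,"ay": 0,"az": 0},{"fingers": 1,"tx": 0,"ty": 0.18,"tz": 0.069,"ax": 0,"ay": 0,"az": 0}]}}

```text
time_s: 3.38
tcp_pos: [0.5047, -0.2396, 0.3994]
ee_rot: [[-0.0, 0.055, -0.999], [-0.001, -0.999, -0.055], [-1.0, 0.001, 0.0]]
wrist_force: [0.6, -0.3, -0.2]
gripper_width: 0.003
```

{"api": "play_rows", "payload": {"commands": [{"fingers": 1,"tx": 0.2,"ty": 0,"tz": 0,"ax": 0,"ay": 0,"az": 0},{"fingers": 1,"tx": 0.2,"ty": 0,"tz": 0,"ax": 0,"ay": 0,"az": 0},{"fingers": 1,"tx": 0.2,"ty": 0,"tz": 0,"ax": 0,"ay": 0,"az": 0},{"fingers": 1,"tx": 0.2,"ty": 0,"tz": 0,"ax": 0,"ay": 0,"az": 0}]}}

```text
time_s: 3.72
tcp_pos: [0.5039, -0.2357, 0.2446]
ee_rot: [[-0.006, 0.056, -0.998], [0.003, -0.998, -0.056], [-1.0, -0.003, 0.005]]
wrist_force: [0.3, -0.1, -0.6]
gripper_width: 0.009
```

```bash
python3 -c "
from h import *
s=r.sense();print(s['time_s'],s['tcp_pos'],s['wrist_force'],cmd((0.512,-0.238,0.055),3.5))
p=viewer.capture('wrist');cv2.imwrite('pics/w2.png',cv2.resize(p['image'][...,::-1],(800,600),interpolation=cv2.INTER_CUBIC))
"
```

```text
3.7167 [ 0.50391671 -0.23574305  0.24455584] [ 0.32360439 -0.14111543 -0.59413397] (array([ 0.2527,  0.0044, -0.012 ]), array([-0.0015,  0.0017,  0.0009]))
```

View pics/w2.png

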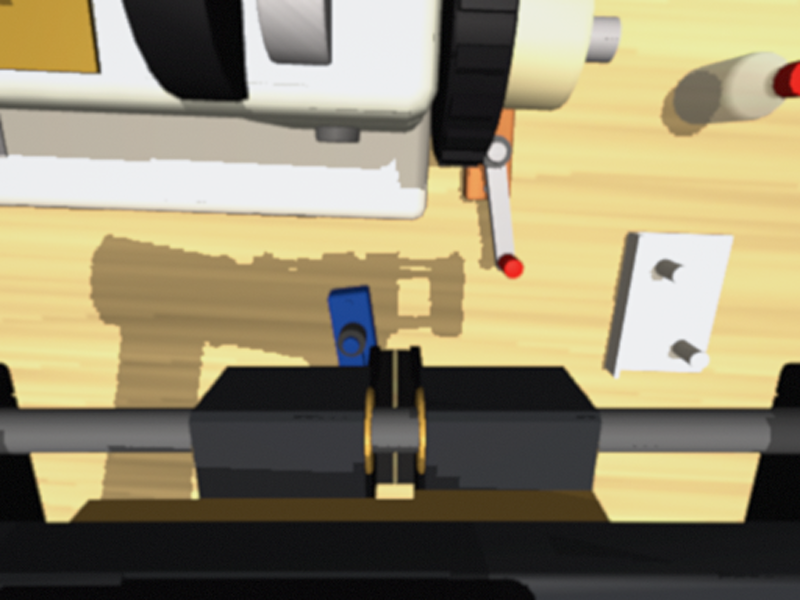

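The close view shows the front-right base corner at about (424,217), the blue look-alike's post top at (330–370,288), the right pivot at (497,151) and its knob at (511,266).

```bash
python3 -c "
from h import *
p=viewer.capture('wrist');f=.64
for n,u,z in [('corner',(424,217),.073),('front1',(100,208),.073),('front2',(300,213),.073),('blue',(331,292),.026),('blue2',(369,287),.026),('bluecap',(351,343),.05),('pivR',(497,151),.05),('knobR',(511,266),.068)]:print(n,onz(p,[np.array(u)*f],z).round(4))
"
```

```text
corner [[ 0.5345 -0.2555  0.073 ]]
front1 [[ 0.5276 -0.0245  0.073 ]]
front2 [[ 0.5323 -0.1668  0.073 ]]
blue [[ 0.4599 -0.1842  0.026 ]]
blue2 [[ 0.4662 -0.2163  0.026 ]]
bluecap [[ 0.4243 -0.2045  0.05  ]]
pivR [[ 0.5825 -0.3068  0.05  ]]
knobR [[ 0.501  -0.3235  0.068 ]]
```

{"api": "play_rows", "payload": {"commands": [{"fingers": 1,"tx": 0.2,"ty": 0.002,"tz": -0.006,"ax": -0.0015,"ay": 0.0017,"az": 0.0009},{"fingers": 1,"tx": 0.2,"ty": 0.002,"tz": -0.006,"ax": -0.0015,"ay": 0.0017,"az": 0.0009},{"fingers": 1,"tx": 0.2,"ty": 0.002,"tz": -0.006,"ax": -0.0015,"ay": 0.0017,"az": 0.0009},{"fingers": 1,"tx": 0.251,"ty": 0.004,"tz": -0.008,"ax": -0.0015,"ay": 0.0017,"az": 0.0009},{"fingers": 1,"tx": 0.251,"ty": 0.004,"tz": -0.008,"ax": -0.0015,"ay": 0.0017,"az": 0.0009}]}}

```text
time_s: 4.23
tcp_pos: [0.5122, -0.2388, 0.0587]
ee_rot: [[0.003, 0.062, -0.998], [-0.002, -0.998, -0.062], [-1.0, 0.002, -0.003]]
wrist_force: [-0.8, 0.4, -0.0]
gripper_width: 0.005
```

{"api": "play_rows", "payload": {"commands": [{"fingers": 1,"tx": 0,"ty": 0,"tz": -0.004,"ax": 0,"ay": 0,"az": 0},{"fingers": 1,"tx": 0,"ty": 0,"tz": -0.008,"ax": 0,"ay": 0,"az": 0},{"fingers": 1,"tx": 0,"ty": 0,"tz": -0.01,"ax": 0,"ay": 0,"az": 0},{"fingers": 1,"tx": 0,"ty": 0,"tz": -0.012,"ax": 0,"ay": 0,"az": 0},{"fingers": 1,"tx": 0,"ty": 0,"tz": -0.0133,"ax": 0,"ay": 0,"az": 0}]}}

```text
time_s: 4.65
tcp_pos: [0.5246, -0.2387, 0.0635]
ee_rot: [[0.011, 0.063, -0.998], [-0.004, -0.998, -0.063], [-1.0, 0.004, -0.01]]
wrist_force: [-0.4, -0.2, 0.4]
gripper_width: 0.01
```

{"api": "play_rows", "payload": {"commands": [{"fingers": 1,"tx": 0,"ty": 0,"tz": -0.0013,"ax": 0,"ay": 0,"az": 0},{"fingers": 1,"tx": 0,"ty": 0,"tz": -0.0027,"ax": 0,"ay": 0,"az": 0},{"fingers": 1,"tx": 0,"ty": 0,"tz": -0.004,"ax": 0,"ay": 0,"az": 0},{"fingers": 1,"tx": 0,"ty": 0,"tz": -0.0053,"ax": 0,"ay": 0,"az": 0}]}}

```text
time_s: 4.98
tcp_pos: [0.5266, -0.2382, 0.0612]
ee_rot: [[0.006, 0.062, -0.998], [-0.003, -0.998, -0.062], [-1.0, 0.003, -0.006]]
wrist_force: [0.1, 0.7, 0.6]
gripper_width: 0.007
```

{"api": "play_rows", "payload": {"commands": [{"fingers": 1,"tx": 0,"ty": 0,"tz": -0.0013,"ax": 0,"ay": 0,"az": 0},{"fingers": 1,"tx": 0,"ty": 0,"tz": -0.0027,"ax": 0,"ay": 0,"az": 0},{"fingers": 1,"tx": 0,"ty": 0,"tz": -0.004,"ax": 0,"ay": 0,"az": 0},{"fingers": 1,"tx": 0,"ty": 0,"tz": -0.0053,"ax": 0,"ay": 0,"az": 0}]}}

```text
time_s: 5.32
tcp_pos: [0.5305, -0.2379, 0.0608]
ee_rot: [[0.005, 0.062, -0.998], [-0.003, -0.998, -0.062], [-1.0, 0.003, -0.005]]
wrist_force: [-0.4, -0.1, -0.5]
gripper_width: 0.007
```

{"api": "play_rows", "payload": {"commands": [{"fingers": 1,"tx": 0.002,"ty": 0,"tz": -0.0013,"ax": 0,"ay": 0,"az": 0},{"fingers": 1,"tx": 0.004,"ty": 0,"tz": -0.0027,"ax": 0,"ay": 0,"az": 0},{"fingers": 1,"tx": 0.006,"ty": 0,"tz": -0.004,"ax": 0,"ay": 0,"az": 0}]}}

```text
time_s: 5.57
tcp_pos: [0.5324, -0.2379, 0.0582]
ee_rot: [[0.002, 0.063, -0.998], [-0.003, -0.998, -0.063], [-1.0, 0.003, -0.002]]
wrist_force: [-9.0, 4.5, 21.2]
gripper_width: 0.003
```

{"api": "play_rows", "payload": {"commands": [{"fingers": 1,"tx": 0,"ty": 0,"tz": -0.0013,"ax": 0,"ay": 0,"az": 0},{"fingers": 1,"tx": 0,"ty": 0,"tz": -0.0027,"ax": 0,"ay": 0,"az": 0},{"fingers": 1,"tx": 0,"ty": 0,"tz": -0.004,"ax": 0,"ay": 0,"az": 0}]}}

```text
time_s: 5.82
tcp_pos: [0.5324, -0.2378, 0.0583]
ee_rot: [[-0.004, 0.063, -0.998], [-0.003, -0.998, -0.063], [-1.0, 0.002, 0.004]]
wrist_force: [-12.2, 0.7, 17.9]
gripper_width: 0.01
```

{"api": "play_rows", "payload": {"commands": [{"fingers": 1,"tx": 0,"ty": 0,"tz": -0.0013,"ax": 0,"ay": 0,"az": 0},{"fingers": 1,"tx": 0,"ty": 0,"tz": -0.0027,"ax": 0,"ay": 0,"az": 0},{"fingers": 1,"tx": 0,"ty": 0,"tz": -0.004,"ax": 0,"ay": 0,"az": 0}]}}

```text
time_s: 6.07
tcp_pos: [0.5323, -0.2377, 0.0583]
ee_rot: [[-0.01, 0.062, -0.998], [-0.002, -0.998, -0.062], [-1.0, 0.001, 0.01]]
wrist_force: [-17.3, -0.3, 21.9]
gripper_width: 0.006
```

Unexpected upward force, so I'm backing off up and away before looking.

{"api": "play_rows", "payload": {"commands": [{"fingers": 1,"tx": -0.003,"ty": 0,"tz": 0.004,"ax": 0,"ay": 0,"az": 0},{"fingers": 1,"tx": -0.006,"ty": 0,"tz": 0.01,"ax": 0,"ay": 0,"az": 0},{"fingers": 1,"tx": -0.006,"ty": 0,"tz": 0.015,"ax": 0,"ay": 0,"az": 0}]}}

```text
time_s: 6.32
tcp_pos: [0.5284, -0.2381, 0.0613]
ee_rot: [[0.007, 0.062, -0.998], [-0.003, -0.998, -0.062], [-1.0, 0.003, -0.007]]
wrist_force: [-0.5, 0.5, -0.3]
gripper_width: 0.008
```

```bash
python3 -c "
from h import *
s=r.sense();print(s)
for n in ('side','top'):
  p=viewer.capture(n);u=proj(p,[s['tcp_pos']])[0];print(n,u)
  x,y=int(u[0]),int(u[1]);c=p['image'][max(0,y-75):y+45,max(0,x-80):x+80,::-1];cv2.imwrite(f'pics/{n}2.png',cv2.resize(c,None,fx=5,fy=5,interpolation=cv2.INTER_CUBIC)[:600,:800])
"
```

```text
{'time_s': 6.3167, 'joints': array([ -8.19808586,  25.59294242, -17.02840666,   0.13140329,
       -46.96491512, 101.68568448]), 'joint_velocities': array([-0.76954817, -2.68231957, -6.03424896, -0.05380362,  2.90047543,
        0.88309094]), 'effort': array([-3.46577761e-02, -3.81296647e+01,  1.49591169e+01,  3.22613262e+00,
        9.65102208e-05, -1.02549067e-02]), 'tcp_pos': array([ 0.52843021, -0.2381272 ,  0.06126987]), 'ee_rot': array([[ 0.00690945,  0.06237786, -0.99802869],
       [-0.00268908, -0.99804774, -0.06239766],
       [-0.99997251,  0.00311491, -0.00672822]]), 'wrist_force': array([-0.50760318,  0.52366529, -0.31101437]), 'moment': array([-0.03485268, -0.00719371,  0.00194232]), 'gripper_width': 0.008139215415998931}
side [274.85251633 219.48149935]
top [296.35667521 200.43193551]
```

View pics/side2.png

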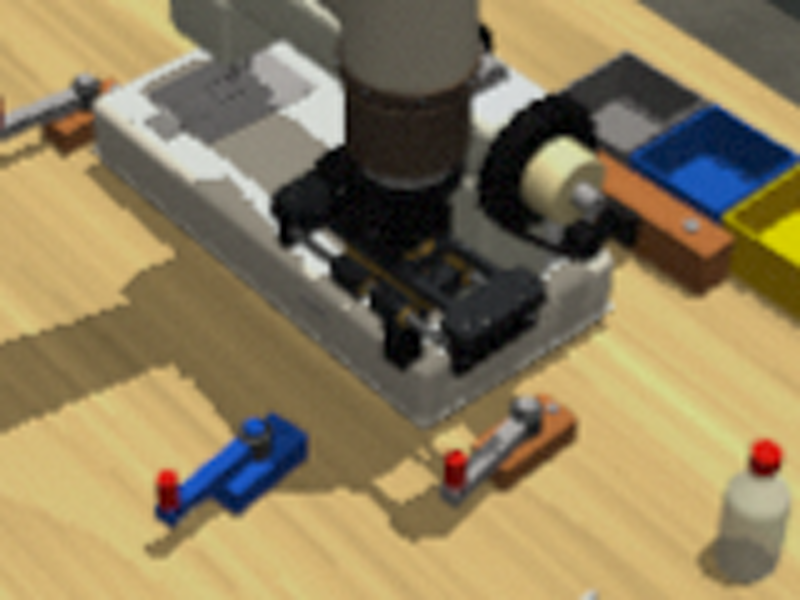

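The side view shows the gripper over the front edge, and I can't see the fingers in front of the face. I'll overlay the model boxes to see which estimate is off.

```bash
cat > ov.py <<'E'
from h import *
s=r.sense();print(s['tcp_pos'])
out=[]
for n in ('side','top'):
  p=viewer.capture(n)
  u=proj(p,[s['tcp_pos']])[0];x,y=int(u[0]),int(u[1]);S=6 if n=='side' else 6
  x0,y0=x-50,y-55;c=cv2.resize(p['image'][y0:y0+90,x0:x0+66+ (0),::-1],None,fx=S,fy=S,interpolation=cv2.INTER_CUBIC)
  a=np.radians(1.75);X=np.array([np.cos(a),np.sin(a)]);Y=np.array([-np.sin(a),np.cos(a)])
  P=lambda q:tuple(int(v) for v in ((proj(p,[q])[0]-[x0,y0]+.5)*S))
  fr=np.array([.5345,-.2555])-0*X
  for z,col in((.075,(0,0,255)),(.008,(255,0,0))):
    cv2.line(c,P([*fr,z]),P([*(fr+.2*Y),z]),col,1);cv2.line(c,P([*fr,z]),P([*(fr+.19*X),z]),col,1)
  t=s['tcp_pos'];R=s['ee_rot']
  for q in(0,.019):
    b=[P(t+R@np.array([q,dy,dz])) for dy,dz in((-.015,-.0095),(.015,-.0095),(.015,.0095),(-.015,.0095))]
    cv2.polylines(c,[np.array(b)],True,(0,255,0) if q else (0,255,255),1)
  out.append(c)
cv2.imwrite('pics/ov.png',np.hstack(out));print(np.hstack(out).shape)
E
python3 ov.py
```

```text
[ 0.5277666  -0.23791912  0.06066864]
(540, 792, 3)
```

View pics/ov.png

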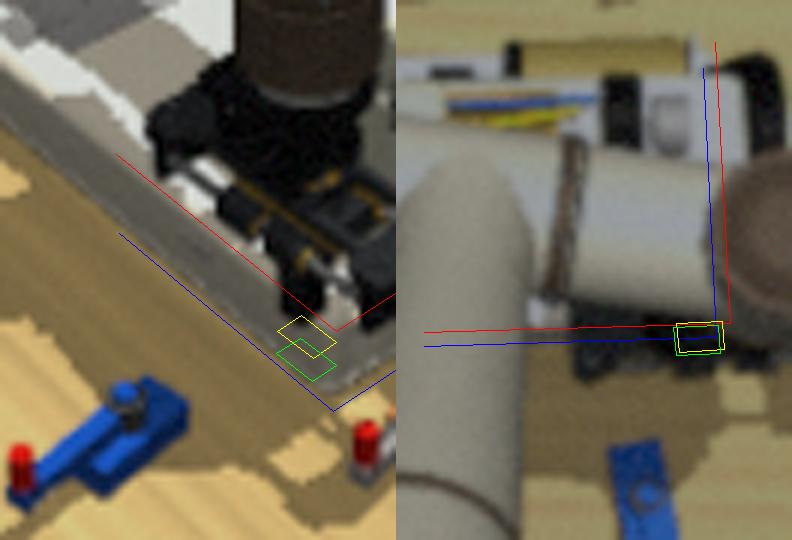

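{"api": "play_rows", "payload": {"commands": [{"fingers": 1,"tx": -0.05,"ty": 0,"tz": 0.02,"ax": 0,"ay": 0,"az": 0},{"fingers": 1,"tx": -0.1,"ty": 0,"tz": 0.06,"ax": 0,"ay": 0,"az": 0},{"fingers": 1,"tx": -0.1,"ty": 0,"tz": 0.1,"ax": 0,"ay": 0,"az": 0},{"fingers": 1,"tx": -0.1,"ty": 0,"tz": 0.1,"ax": 0,"ay": 0,"az": 0}]}}

```text
time_s: 6.85
tcp_pos: [0.4494, -0.2423, 0.1374]
ee_rot: [[0.006, 0.061, -0.998], [-0.002, -0.998, -0.061], [-1.0, 0.002, -0.006]]
wrist_force: [0.2, 0.7, -1.4]
gripper_width: 0.003
```

```bash
sed -i "s/np.hstack(out)/out[0]/g; s/S=6 if n=='side' else 6/S=8/; s/x0+66+ (0)/x0+95/; s/y0+90/y0+74/" ov.py; sed -i "s/S=8/S=8/;s/('side','top')/('side',)/" ov.py; python3 ov.py
```

```text
[ 0.44938018 -0.24228801  0.13736297]
(592, 760, 3)
```

View pics/ov.png

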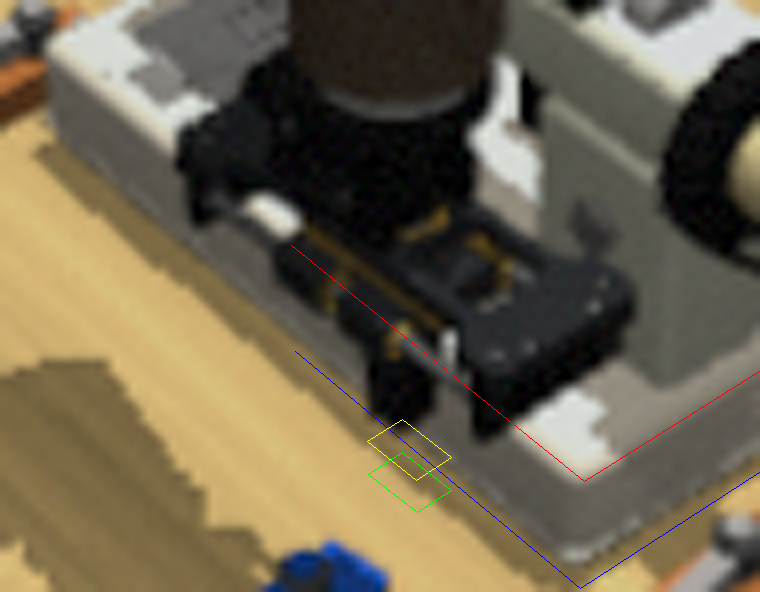

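Run:
```python
from h import *
s=r.sense();p=viewer.capture('side');t,R=s['tcp_pos'],s['ee_rot']
u=proj(p,[t])[0];x0,y0=int(u[0])-50,int(u[1])-55
for q in [(0,0,0),(.019,0,0),(-.017,0,0),(-.051,0,0),(-.051,.095,.0375),(-.051,.095,-.0375),(-.051,-.095,.0375),(-.087,.095,.0375),(-.087,.095,-.0375),(-.087,-.095,.0375)]:
    print(q,((proj(p,[t+R@np.array(q)])[0]-[x0,y0]+.5)*8).round())
w=viewer.capture('wrist');M=np.linalg.inv(w['mount'])
for q in [(.019,-.015,-.0095),(.019,.015,-.0095),(-.017,.015,-.0095),(-.051,.095,-.0375),(-.051,.095,.0375),(-.051,.02,.0375)]:
    c=M@np.array([*q,1]);v=cv2.projectPoints(c[:3].reshape(1,3),np.zeros(3),np.zeros(3),K(w),np.array(w['dist']))[0][0,0];print(q,(v*1.5625).round())
d=p['image'].astype(int);cv2.imwrite('pics/wz.png',cv2.resize(w['image'][200:384,80:430,::-1],None,fx=2.2,fy=2.2,interpolation=cv2.INTER_CUBIC))
```

```text
(0, 0, 0) [405. 449.]
(0.019, 0, 0) [406. 482.]
(-0.017, 0, 0) [405. 420.]
(-0.051, 0, 0) [404. 359.]
(-0.051, 0.095, 0.0375) [498. 533.]
(-0.051, 0.095, -0.0375) [638. 438.]
(-0.051, -0.095, 0.0375) [181. 284.]
(-0.087, 0.095, 0.0375) [499. 466.]
(-0.087, 0.095, -0.0375) [642. 372.]
(-0.087, -0.095, 0.0375) [176. 218.]
(0.019, -0.015, -0.0095) [357. 315.]
(0.019, 0.015, -0.0095) [426. 315.]
(-0.017, 0.015, -0.0095) [433. 348.]
(-0.051, 0.095, -0.0375) [735. 302.]
(-0.051, 0.095, 0.0375) [689. 526.]
(-0.051, 0.02, 0.0375) [453. 526.]
```

View pics/wz.png

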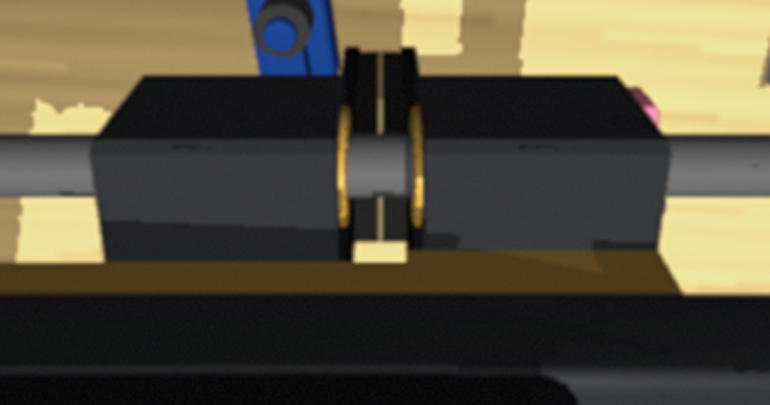

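The overlays agree with the touch: the real fingertip is about 17 mm short of the reported TCP, not 19 mm beyond it. The earlier contact was the tip on top of the base. I'll go 36 mm lower than planned, so TCP z≈0.013 puts the tip at about 30 mm.

{"api": "play_rows", "payload": {"commands": [{"fingers": 1,"tx": 0,"ty": 0,"tz": -0.036,"ax": 0,"ay": 0,"az": 0},{"fingers": 1,"tx": 0,"ty": 0,"tz": -0.072,"ax": 0,"ay": 0,"az": 0},{"fingers": 1,"tx": 0.04,"ty": 0,"tz": -0.072,"ax": 0,"ay": 0,"az": 0},{"fingers": 1,"tx": 0.08,"ty": 0,"tz": -0.072,"ax": 0,"ay": 0,"az": 0}]}}

```text
time_s: 7.33
tcp_pos: [0.5113, -0.2393, 0.0754]
ee_rot: [[0.01, 0.064, -0.998], [-0.004, -0.998, -0.064], [-1.0, 0.004, -0.01]]
wrist_force: [-0.3, 0.1, -2.0]
gripper_width: 0.003
```

{"api": "play_rows", "payload": {"commands": [{"fingers": 1,"tx": 0.03,"ty": 0,"tz": 0,"ax": 0,"ay": 0,"az": 0},{"fingers": 1,"tx": 0.06,"ty": 0,"tz": 0,"ax": 0,"ay": 0,"az": 0},{"fingers": 1,"tx": 0.08,"ty": 0,"tz": 0,"ax": 0,"ay": 0,"az": 0},{"fingers": 1,"tx": 0.085,"ty": 0,"tz": 0,"ax": 0,"ay": 0,"az": 0},{"fingers": 1,"tx": 0.085,"ty": 0,"tz": 0,"ax": 0,"ay": 0,"az": 0}]}}

```text
time_s: 7.75
tcp_pos: [0.5072, -0.2392, 0.0098]
ee_rot: [[0.001, 0.063, -0.998], [-0.002, -0.998, -0.063], [-1.0, 0.002, -0.001]]
wrist_force: [0.5, -0.6, -0.2]
gripper_width: 0.005
```

```bash
python3 -c "
from h import *
s=r.sense();print(s['tcp_pos'],s['wrist_force'],cmd((0.512,-0.238,0.013),3.5))"
```

```text
[ 0.50722509 -0.23917005  0.0097802 ] [ 0.54189361 -0.57727834 -0.22779388] (array([-0.0043, -0.0011, -0.0065]), array([ 0.0006, -0.0004, -0.0007]))
```

{"api": "play_rows", "payload": {"commands": [{"fingers": 1,"tx": -0.004,"ty": 0,"tz": -0.004,"ax": 0,"ay": 0,"az": 0},{"fingers": 1,"tx": -0.004,"ty": 0,"tz": -0.007,"ax": 0,"ay": 0,"az": 0},{"fingers": 1,"tx": -0.004,"ty": 0,"tz": -0.01,"ax": 0,"ay": 0,"az": 0},{"fingers": 1,"tx": -0.004,"ty": 0,"tz": -0.012,"ax": 0,"ay": 0,"az": 0}]}}

```text
time_s: 8.08
tcp_pos: [0.5178, -0.239, 0.0163]
ee_rot: [[0.008, 0.063, -0.998], [-0.003, -0.998, -0.063], [-1.0, 0.004, -0.008]]
wrist_force: [-0.2, 0.8, 0.0]
gripper_width: 0.004
```

{"api": "play_rows", "payload": {"commands": [{"fingers": 1,"tx": 0,"ty": 0,"tz": -0.0013,"ax": 0,"ay": 0,"az": 0},{"fingers": 1,"tx": 0,"ty": 0,"tz": -0.0027,"ax": 0,"ay": 0,"az": 0},{"fingers": 1,"tx": 0,"ty": 0,"tz": -0.004,"ax": 0,"ay": 0,"az": 0},{"fingers": 1,"tx": 0,"ty": 0,"tz": -0.0053,"ax": 0,"ay": 0,"az": 0}]}}

```text
time_s: 8.42
tcp_pos: [0.5205, -0.2386, 0.0152]
ee_rot: [[0.006, 0.062, -0.998], [-0.002, -0.998, -0.062], [-1.0, 0.003, -0.005]]
wrist_force: [-0.4, -0.4, -0.2]
gripper_width: 0.008
```

{"api": "play_rows", "payload": {"commands": [{"fingers": 1,"tx": 0,"ty": 0,"tz": -0.0013,"ax": 0,"ay": 0,"az": 0},{"fingers": 1,"tx": 0,"ty": 0,"tz": -0.0027,"ax": 0,"ay": 0,"az": 0},{"fingers": 1,"tx": 0,"ty": 0,"tz": -0.004,"ax": 0,"ay": 0,"az": 0},{"fingers": 1,"tx": 0,"ty": 0,"tz": -0.0053,"ax": 0,"ay": 0,"az": 0}]}}

```text
time_s: 8.75
tcp_pos: [0.5212, -0.2384, 0.0148]
ee_rot: [[-0.001, 0.061, -0.998], [-0.002, -0.998, -0.061], [-1.0, 0.001, 0.001]]
wrist_force: [-8.2, -1.3, 6.3]
gripper_width: 0.005
```

{"api": "play_rows", "payload": {"commands": [{"fingers": 1,"tx": 0,"ty": 0,"tz": -0.0013,"ax": 0,"ay": 0,"az": 0},{"fingers": 1,"tx": 0,"ty": 0,"tz": -0.0027,"ax": 0,"ay": 0,"az": 0}]}}

```text
time_s: 8.92
tcp_pos: [0.5211, -0.2383, 0.0147]
ee_rot: [[-0.005, 0.061, -0.998], [-0.001, -0.998, -0.061], [-1.0, 0.001, 0.006]]
wrist_force: [-11.7, -2.0, 8.1]
gripper_width: 0.004
```

{"api": "play_rows", "payload": {"commands": [{"fingers": 1,"tx": -0.002,"ty": 0,"tz": -0.0013,"ax": 0,"ay": 0,"az": 0},{"fingers": 1,"tx": -0.003,"ty": 0,"tz": -0.0027,"ax": 0,"ay": 0,"az": 0}]}}

```text
time_s: 9.08
tcp_pos: [0.5209, -0.2381, 0.0149]
ee_rot: [[-0.01, 0.059, -0.998], [0.0, -0.998, -0.059], [-1.0, -0.001, 0.01]]
wrist_force: [-11.4, -5.0, -3.4]
gripper_width: 0.005
```

{"api": "play_rows", "payload": {"commands": [{"fingers": 1,"tx": 0,"ty": 0,"tz": -0.0013,"ax": 0,"ay": 0,"az": 0},{"fingers": 1,"tx": 0,"ty": 0,"tz": -0.0027,"ax": 0,"ay": 0,"az": 0}]}}

```text
time_s: 9.25
tcp_pos: [0.5207, -0.238, 0.0149]
ee_rot: [[-0.015, 0.059, -0.998], [0.001, -0.998, -0.059], [-1.0, -0.002, 0.014]]
wrist_force: [-16.7, -5.2, 4.0]
gripper_width: 0.003
```

{"api": "play_rows", "payload": {"commands": [{"fingers": 1,"tx": 0,"ty": 0.001,"tz": -0.001,"ax": 0,"ay": 0,"az": 0}]}}

```text
time_s: 9.33
tcp_pos: [0.5206, -0.2381, 0.0149]
ee_rot: [[-0.016, 0.058, -0.998], [0.002, -0.998, -0.058], [-1.0, -0.003, 0.016]]
wrist_force: [-17.7, 2.4, 8.2]
gripper_width: 0.008
```

{"api": "play_rows", "payload": {"commands": [{"fingers": 1,"tx": 0,"ty": 0.001,"tz": -0.001,"ax": 0,"ay": 0,"az": 0}]}}

```text
time_s: 9.42
tcp_pos: [0.5206, -0.2381, 0.0149]
ee_rot: [[-0.018, 0.058, -0.998], [0.003, -0.998, -0.058], [-1.0, -0.004, 0.018]]
wrist_force: [-18.0, 4.6, 7.5]
gripper_width: 0.007
```

```bash
python3 -c "
from h import *
s=r.sense();print(s['tcp_pos'],s['wrist_force'],s['moment'],s['ee_rot'])
p=viewer.capture('side');u=proj(p,[s['tcp_pos']])[0];x,y=int(u[0]),int(u[1]);c=cv2.resize(p['image'][y-65:y+35,x-75:x+58,::-1],None,fx=6,fy=6,interpolation=cv2.INTER_CUBIC);cv2.imwrite('pics/s3.png',c)
s=r.sense();print(s['wrist_force'],s['moment'])"
```

```text
[ 0.5205703  -0.23811818  0.01488233] [-18.01799855   4.63252177   7.54019763] [ 0.93452155  4.60089291 -0.15849656] [[-0.01777751  0.05799402 -0.99815863]
 [ 0.00289051 -0.99830924 -0.05805425]
 [-0.99983779 -0.00391725  0.01757982]]
[-15.8643425    0.05567746   5.41676882] [-0.01518526  4.01853063 -0.09553695]
```

View pics/s3.png

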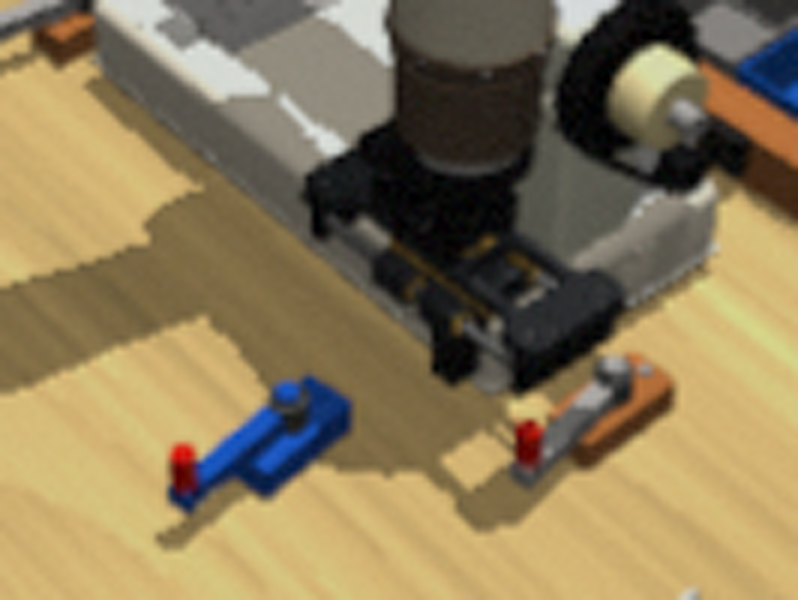

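{"api": "play_rows", "payload": {"commands": [{"fingers": 1,"tx": -0.002,"ty": 0,"tz": -0.001,"ax": 0,"ay": 0,"az": 0}]}}

```text
time_s: 9.55
tcp_pos: [0.523, -0.2384, 0.0155]
ee_rot: [[-0.014, 0.058, -0.998], [0.002, -0.998, -0.058], [-1.0, -0.003, 0.014]]
wrist_force: [-9.5, -1.9, -7.2]
gripper_width: 0.003
```

{"api": "play_rows", "payload": {"commands": [{"fingers": 1,"tx": -0.001,"ty": 0,"tz": -0.001,"ax": 0,"ay": 0,"az": 0}]}}

```text
time_s: 9.63
tcp_pos: [0.5247, -0.2385, 0.0161]
ee_rot: [[-0.012, 0.058, -0.998], [0.002, -0.998, -0.058], [-1.0, -0.002, 0.012]]
wrist_force: [-9.4, -2.0, -6.3]
gripper_width: 0.006
```

{"api": "play_rows", "payload": {"commands": [{"fingers": 1,"tx": 0,"ty": 0,"tz": -0.001,"ax": 0,"ay": 0,"az": 0}]}}

```text
time_s: 9.72
tcp_pos: [0.5252, -0.2386, 0.0161]
ee_rot: [[-0.013, 0.058, -0.998], [0.002, -0.998, -0.058], [-1.0, -0.002, 0.013]]
wrist_force: [-13.1, -3.5, -2.6]
gripper_width: 0.007
```

{"api": "play_rows", "payload": {"commands": [{"fingers": 1,"tx": -0.0005,"ty": 0,"tz": -0.0013,"ax": 0,"ay": 0,"az": 0},{"fingers": 1,"tx": -0.001,"ty": 0,"tz": -0.0027,"ax": 0,"ay": 0,"az": 0},{"fingers": 1,"tx": -0.0015,"ty": 0,"tz": -0.004,"ax": 0,"ay": 0,"az": 0}]}}

```text
time_s: 9.97
tcp_pos: [0.5282, -0.2386, 0.0167]
ee_rot: [[-0.013, 0.058, -0.998], [0.002, -0.998, -0.058], [-1.0, -0.002, 0.013]]
wrist_force: [-9.4, -4.2, -5.6]
gripper_width: 0.009
```

{"api": "play_rows", "payload": {"commands": [{"fingers": 1,"tx": -0.0005,"ty": 0,"tz": -0.0013,"ax": 0,"ay": 0,"az": 0},{"fingers": 1,"tx": -0.001,"ty": 0,"tz": -0.0027,"ax": 0,"ay": 0,"az": 0},{"fingers": 1,"tx": -0.0015,"ty": 0,"tz": -0.004,"ax": 0,"ay": 0,"az": 0}]}}

```text
time_s: 10.22
tcp_pos: [0.5312, -0.2384, 0.0177]
ee_rot: [[-0.013, 0.058, -0.998], [0.002, -0.998, -0.058], [-1.0, -0.002, 0.013]]
wrist_force: [-10.3, -3.2, -6.3]
gripper_width: 0.002
```

{"api": "play_rows", "payload": {"commands": [{"fingers": 1,"tx": 0,"ty": 0,"tz": -0.0013,"ax": 0,"ay": 0,"az": 0},{"fingers": 1,"tx": 0,"ty": 0,"tz": -0.0027,"ax": 0,"ay": 0,"az": 0},{"fingers": 1,"tx": 0,"ty": 0,"tz": -0.004,"ax": 0,"ay": 0,"az": 0}]}}

```text
time_s: 10.47
tcp_pos: [0.5338, -0.2386, 0.0178]
ee_rot: [[-0.014, 0.059, -0.998], [0.001, -0.998, -0.059], [-1.0, -0.002, 0.014]]
wrist_force: [-11.6, -4.6, -5.4]
gripper_width: 0.007
```

{"api": "play_rows", "payload": {"commands": [{"fingers": 1,"tx": 0,"ty": 0,"tz": -0.002,"ax": 0,"ay": 0,"az": 0},{"fingers": 1,"tx": 0,"ty": 0,"tz": -0.004,"ax": 0,"ay": 0,"az": 0},{"fingers": 1,"tx": 0,"ty": 0,"tz": -0.006,"ax": 0,"ay": 0,"az": 0},{"fingers": 1,"tx": 0,"ty": 0,"tz": -0.008,"ax": 0,"ay": 0,"az": 0},{"fingers": 1,"tx": 0,"ty": 0,"tz": -0.01,"ax": 0,"ay": 0,"az": 0}]}}

```text
time_s: 10.88
tcp_pos: [0.5411, -0.2388, 0.0178]
ee_rot: [[-0.015, 0.059, -0.998], [0.0, -0.998, -0.059], [-1.0, -0.001, 0.015]]
wrist_force: [-11.2, -7.3, -5.9]
gripper_width: 0.003
```

{"api": "play_rows", "payload": {"commands": [{"fingers": 1,"tx": 0,"ty": 0,"tz": -0.002,"ax": 0,"ay": 0,"az": 0},{"fingers": 1,"tx": 0,"ty": 0,"tz": -0.004,"ax": 0,"ay": 0,"az": 0},{"fingers": 1,"tx": 0,"ty": 0,"tz": 0.01,"ax": 0,"ay": 0,"az": 0},{"fingers": 1,"tx": 0,"ty": 0,"tz": 0.027,"ax": 0,"ay": 0,"az": 0},{"fingers": 1,"tx": 0,"ty": 0,"tz": 0.027,"ax": 0,"ay": 0,"az": 0}]}}

```text
time_s: 11.3
tcp_pos: [0.5289, -0.2394, 0.0218]
ee_rot: [[0.005, 0.061, -0.998], [-0.002, -0.998, -0.061], [-1.0, 0.002, -0.005]]
wrist_force: [0.7, 1.5, -0.6]
gripper_width: 0.005
```

```bash
python3 -c "
from h import *
s=r.sense();print(s['time_s'],s['tcp_pos'],s['wrist_force'],cmd((0.501,0.123,0.016),3.5))"
```

```text
11.3 [ 0.52892448 -0.23944495  0.02181379] [ 0.69016186  1.53068194 -0.561959  ] (array([ 0.0067, -0.4846,  0.0076]), array([ 0.0001, -0.0015, -0.0007]))
```

{"api": "play_rows", "payload": {"commands": [{"fingers": 1,"tx": 0.003,"ty": -0.05,"tz": 0.006,"ax": 0,"ay": 0,"az": 0},{"fingers": 1,"tx": 0.003,"ty": -0.1,"tz": 0.006,"ax": 0,"ay": 0,"az": 0},{"fingers": 1,"tx": 0.003,"ty": -0.15,"tz": 0.006,"ax": 0,"ay": 0,"az": 0},{"fingers": 1,"tx": 0.003,"ty": -0.2,"tz": 0.006,"ax": 0,"ay": 0,"az": 0},{"fingers": 1,"tx": 0.003,"ty": -0.25,"tz": 0.006,"ax": 0,"ay": 0,"az": 0}]}}

```text
time_s: 11.72
tcp_pos: [0.5158, -0.0505, 0.0199]
ee_rot: [[0.009, 0.063, -0.998], [-0.002, -0.998, -0.063], [-1.0, 0.002, -0.009]]
wrist_force: [1.5, 0.2, -0.6]
gripper_width: 0.003
```

{"api": "play_rows", "payload": {"commands": [{"fingers": 1,"tx": 0,"ty": -0.05,"tz": 0,"ax": 0,"ay": 0,"az": 0},{"fingers": 1,"tx": 0,"ty": -0.1,"tz": 0,"ax": 0,"ay": 0,"az": 0},{"fingers": 1,"tx": 0,"ty": -0.15,"tz": 0,"ax": 0,"ay": 0,"az": 0},{"fingers": 1,"tx": 0,"ty": -0.2,"tz": 0,"ax": 0,"ay": 0,"az": 0},{"fingers": 1,"tx": 0,"ty": -0.234,"tz": 0,"ax": 0,"ay": 0,"az": 0}]}}

```text
time_s: 12.13
tcp_pos: [0.5048, 0.1268, 0.0195]
ee_rot: [[0.009, 0.066, -0.998], [-0.0, -0.998, -0.066], [-1.0, 0.001, -0.009]]
wrist_force: [0.4, -0.9, -0.3]
gripper_width: 0.002
```

```bash
python3 -c "
from h import *
s=r.sense();print(s['time_s'],s['tcp_pos'],s['wrist_force'],cmd((0.508,0.123,0.016),3.5))"
```

```text
12.1333 [0.50482261 0.12677468 0.01954976] [ 0.36535008 -0.90532286 -0.3339967 ] (array([ 0.0048,  0.0053, -0.0039]), array([ 0.0014, -0.003 , -0.0003]))
```

{"api": "play_rows", "payload": {"commands": [{"fingers": 1,"tx": 0.0,"ty": 0.004,"tz": -0.0013,"ax": 0,"ay": 0,"az": 0},{"fingers": 1,"tx": -0.001,"ty": 0.004,"tz": -0.0027,"ax": 0,"ay": 0,"az": 0},{"fingers": 1,"tx": -0.002,"ty": 0.004,"tz": -0.004,"ax": 0,"ay": 0,"az": 0}]}}

```text
time_s: 12.38
tcp_pos: [0.5071, 0.1202, 0.0204]
ee_rot: [[0.006, 0.063, -0.998], [-0.002, -0.998, -0.063], [-1.0, 0.002, -0.006]]
wrist_force: [-0.3, -0.3, -0.4]
gripper_width: 0.003
```

{"api": "play_rows", "payload": {"commands": [{"fingers": 1,"tx": -0.001,"ty": 0,"tz": -0.0013,"ax": 0,"ay": 0,"az": 0},{"fingers": 1,"tx": -0.002,"ty": 0,"tz": -0.0027,"ax": 0,"ay": 0,"az": 0},{"fingers": 1,"tx": -0.003,"ty": 0,"tz": -0.004,"ax": 0,"ay": 0,"az": 0}]}}

```text
time_s: 12.63
tcp_pos: [0.5099, 0.1191, 0.0226]
ee_rot: [[0.006, 0.061, -0.998], [-0.002, -0.998, -0.061], [-1.0, 0.003, -0.006]]
wrist_force: [0.0, -0.1, 0.1]
gripper_width: 0.01
```

{"api": "play_rows", "payload": {"commands": [{"fingers": 1,"tx": -0.001,"ty": 0,"tz": -0.0013,"ax": 0,"ay": 0,"az": 0},{"fingers": 1,"tx": -0.002,"ty": 0,"tz": -0.0027,"ax": 0,"ay": 0,"az": 0}]}}

```text
time_s: 12.8
tcp_pos: [0.5118, 0.1195, 0.024]
ee_rot: [[0.006, 0.061, -0.998], [-0.002, -0.998, -0.061], [-1.0, 0.003, -0.005]]
wrist_force: [0.5, 0.6, 0.6]
gripper_width: 0.008
```

{"api": "play_rows", "payload": {"commands": [{"fingers": 1,"tx": 0.002,"ty": 0,"tz": -0.0013,"ax": 0,"ay": 0,"az": 0},{"fingers": 1,"tx": 0.004,"ty": 0,"tz": -0.0027,"ax": 0,"ay": 0,"az": 0},{"fingers": 1,"tx": 0.004,"ty": 0,"tz": -0.004,"ax": 0,"ay": 0,"az": 0}]}}

```text
time_s: 13.05
tcp_pos: [0.5133, 0.1196, 0.0203]
ee_rot: [[0.003, 0.062, -0.998], [-0.004, -0.998, -0.062], [-1.0, 0.004, -0.002]]
wrist_force: [-4.5, 1.4, 2.7]
gripper_width: 0.007
```

{"api": "play_rows", "payload": {"commands": [{"fingers": 1,"tx": 0,"ty": 0,"tz": -0.0013,"ax": 0,"ay": 0,"az": 0},{"fingers": 1,"tx": -0.001,"ty": 0,"tz": -0.0027,"ax": 0,"ay": 0,"az": 0}]}}

```text
time_s: 13.22
tcp_pos: [0.5133, 0.1195, 0.0205]
ee_rot: [[-0.001, 0.061, -0.998], [-0.004, -0.998, -0.061], [-1.0, 0.004, 0.002]]
wrist_force: [-7.6, 4.6, -1.8]
gripper_width: 0.006
```

{"api": "play_rows", "payload": {"commands": [{"fingers": 1,"tx": -0.001,"ty": 0,"tz": -0.0013,"ax": 0,"ay": 0,"az": 0},{"fingers": 1,"tx": -0.002,"ty": 0,"tz": -0.0027,"ax": 0,"ay": 0,"az": 0}]}}

```text
time_s: 13.38
tcp_pos: [0.5131, 0.1192, 0.0208]
ee_rot: [[-0.006, 0.061, -0.998], [-0.006, -0.998, -0.061], [-1.0, 0.005, 0.006]]
wrist_force: [-11.1, 4.8, -4.7]
gripper_width: 0.003
```

{"api": "play_rows", "payload": {"commands": [{"fingers": 1,"tx": -0.001,"ty": 0,"tz": -0.0013,"ax": 0,"ay": 0,"az": 0},{"fingers": 1,"tx": -0.001,"ty": 0,"tz": -0.0027,"ax": 0,"ay": 0,"az": 0},{"fingers": 1,"tx": -0.001,"ty": 0,"tz": -0.004,"ax": 0,"ay": 0,"az": 0}]}}

```text
time_s: 13.63
tcp_pos: [0.513, 0.1187, 0.0209]
ee_rot: [[-0.012, 0.06, -0.998], [-0.008, -0.998, -0.06], [-1.0, 0.007, 0.012]]
wrist_force: [-18.8, 6.6, 3.9]
gripper_width: 0.006
```

{"api": "play_rows", "payload": {"commands": [{"fingers": 1,"tx": -0.0005,"ty": 0,"tz": -0.0015,"ax": 0,"ay": 0,"az": 0},{"fingers": 1,"tx": -0.001,"ty": 0,"tz": -0.003,"ax": 0,"ay": 0,"az": 0},{"fingers": 1,"tx": -0.001,"ty": 0,"tz": -0.0045,"ax": 0,"ay": 0,"az": 0}]}}

```text
time_s: 13.88
tcp_pos: [0.5172, 0.1191, 0.0213]
ee_rot: [[-0.01, 0.06, -0.998], [-0.007, -0.998, -0.06], [-1.0, 0.006, 0.01]]
wrist_force: [-13.2, 6.0, -2.6]
gripper_width: 0.009
```

{"api": "play_rows", "payload": {"commands": [{"fingers": 1,"tx": -0.0005,"ty": 0,"tz": -0.0015,"ax": 0,"ay": 0,"az": 0},{"fingers": 1,"tx": -0.001,"ty": 0,"tz": -0.003,"ax": 0,"ay": 0,"az": 0},{"fingers": 1,"tx": -0.001,"ty": 0,"tz": -0.0045,"ax": 0,"ay": 0,"az": 0}]}}

```text
time_s: 14.13
tcp_pos: [0.5206, 0.1192, 0.0217]
ee_rot: [[-0.01, 0.06, -0.998], [-0.007, -0.998, -0.06], [-1.0, 0.006, 0.011]]
wrist_force: [-12.6, 5.3, -3.9]
gripper_width: 0.003
```

{"api": "play_rows", "payload": {"commands": [{"fingers": 1,"tx": 0,"ty": 0,"tz": -0.002,"ax": 0,"ay": 0,"az": 0},{"fingers": 1,"tx": 0,"ty": 0,"tz": -0.004,"ax": 0,"ay": 0,"az": 0},{"fingers": 1,"tx": 0,"ty": 0,"tz": -0.006,"ax": 0,"ay": 0,"az": 0},{"fingers": 1,"tx": 0,"ty": 0,"tz": -0.008,"ax": 0,"ay": 0,"az": 0},{"fingers": 1,"tx": 0,"ty": 0,"tz": -0.01,"ax": 0,"ay": 0,"az": 0}]}}

```text
time_s: 14.55
tcp_pos: [0.5274, 0.1198, 0.0218]
ee_rot: [[-0.012, 0.059, -0.998], [-0.007, -0.998, -0.059], [-1.0, 0.006, 0.012]]
wrist_force: [-14.2, 5.9, -2.9]
gripper_width: 0.006
```

{"api": "play_rows", "payload": {"commands": [{"fingers": 1,"tx": 0,"ty": 0,"tz": -0.002,"ax": 0,"ay": 0,"az": 0},{"fingers": 1,"tx": 0,"ty": 0,"tz": -0.004,"ax": 0,"ay": 0,"az": 0},{"fingers": 1,"tx": 0,"ty": 0,"tz": -0.006,"ax": 0,"ay": 0,"az": 0},{"fingers": 1,"tx": 0,"ty": 0,"tz": -0.008,"ax": 0,"ay": 0,"az": 0},{"fingers": 1,"tx": 0,"ty": 0,"tz": -0.01,"ax": 0,"ay": 0,"az": 0}]}}

```text
time_s: 14.97
tcp_pos: [0.5347, 0.1203, 0.0218]
ee_rot: [[-0.012, 0.059, -0.998], [-0.007, -0.998, -0.059], [-1.0, 0.006, 0.012]]
wrist_force: [-13.9, 5.5, -2.3]
gripper_width: 0.002
```

{"api": "play_rows", "payload": {"commands": [{"fingers": 1,"tx": 0,"ty": 0,"tz": -0.002,"ax": 0,"ay": 0,"az": 0},{"fingers": 1,"tx": 0,"ty": 0,"tz": -0.004,"ax": 0,"ay": 0,"az": 0},{"fingers": 1,"tx": 0,"ty": 0,"tz": 0.004,"ax": 0,"ay": 0,"az": 0},{"fingers": 1,"tx": 0,"ty": 0,"tz": 0.017,"ax": 0,"ay": 0,"az": 0},{"fingers": 1,"tx": 0,"ty": 0,"tz": 0.017,"ax": 0,"ay": 0,"az": 0}]}}

```text
time_s: 15.38
tcp_pos: [0.5294, 0.1211, 0.0256]
ee_rot: [[0.005, 0.063, -0.998], [-0.003, -0.998, -0.063], [-1.0, 0.003, -0.005]]
wrist_force: [0.5, -0.9, 0.6]
gripper_width: 0.006
```

```bash
python3 -c "
from h import *
s=r.sense();print(s['time_s'],s['tcp_pos'],s['wrist_force'],cmd((0.529,-.238,0.016),3.5))"
```

```text
15.3833 [0.52942008 0.12105027 0.0255841 ] [ 0.46115492 -0.9381594   0.64823697] (array([0.014 , 0.4777, 0.0307]), array([ 0.0006, -0.0016, -0.0009]))
```

{"api": "play_rows", "payload": {"commands": [{"fingers": 1,"tx": 0.01,"ty": 0.05,"tz": 0.006,"ax": 0,"ay": 0,"az": 0},{"fingers": 1,"tx": 0.01,"ty": 0.1,"tz": 0.012,"ax": 0,"ay": 0,"az": 0},{"fingers": 1,"tx": 0.01,"ty": 0.15,"tz": 0.015,"ax": 0,"ay": 0,"az": 0},{"fingers": 1,"tx": 0.01,"ty": 0.2,"tz": 0.018,"ax": 0,"ay": 0,"az": 0},{"fingers": 1,"tx": 0.01,"ty": 0.25,"tz": 0.02,"ax": 0,"ay": 0,"az": 0}]}}

```text
time_s: 15.8
tcp_pos: [0.5281, -0.0685, 0.0193]
ee_rot: [[0.008, 0.063, -0.998], [-0.003, -0.998, -0.064], [-1.0, 0.003, -0.008]]
wrist_force: [1.1, 0.2, -0.2]
gripper_width: 0.005
```

{"api": "play_rows", "payload": {"commands": [{"fingers": 1,"tx": 0,"ty": 0.05,"tz": 0.003,"ax": 0,"ay": 0,"az": 0},{"fingers": 1,"tx": 0,"ty": 0.1,"tz": 0.006,"ax": 0,"ay": 0,"az": 0},{"fingers": 1,"tx": 0,"ty": 0.15,"tz": 0.007,"ax": 0,"ay": 0,"az": 0},{"fingers": 1,"tx": 0,"ty": 0.2,"tz": 0.007,"ax": 0,"ay": 0,"az": 0},{"fingers": 1,"tx": 0,"ty": 0.23,"tz": 0.007,"ax": 0,"ay": 0,"az": 0}]}}

```text
time_s: 16.22
tcp_pos: [0.5338, -0.2432, 0.0198]
ee_rot: [[0.009, 0.06, -0.998], [-0.004, -0.998, -0.06], [-1.0, 0.004, -0.008]]
wrist_force: [-0.0, 0.8, -0.8]
gripper_width: 0.005
```

{"api": "play_rows", "payload": {"commands": [{"fingers": 1,"tx": 0,"ty": 0,"tz": -0.0013,"ax": 0,"ay": 0,"az": 0},{"fingers": 1,"tx": 0,"ty": 0,"tz": -0.0027,"ax": 0,"ay": 0,"az": 0},{"fingers": 1,"tx": 0,"ty": 0,"tz": -0.004,"ax": 0,"ay": 0,"az": 0}]}}

```text
time_s: 16.47
tcp_pos: [0.5362, -0.2391, 0.0192]
ee_rot: [[0.006, 0.062, -0.998], [-0.003, -0.998, -0.062], [-1.0, 0.003, -0.006]]
wrist_force: [-0.4, -0.3, -0.3]
gripper_width: 0.007
```

{"api": "play_rows", "payload": {"commands": [{"fingers": 1,"tx": 0,"ty": 0,"tz": -0.0013,"ax": 0,"ay": 0,"az": 0},{"fingers": 1,"tx": 0,"ty": 0,"tz": -0.0027,"ax": 0,"ay": 0,"az": 0},{"fingers": 1,"tx": 0,"ty": 0,"tz": -0.004,"ax": 0,"ay": 0,"az": 0}]}}

```text
time_s: 16.72
tcp_pos: [0.5393, -0.2379, 0.0192]
ee_rot: [[0.006, 0.064, -0.998], [-0.003, -0.998, -0.064], [-1.0, 0.003, -0.006]]
wrist_force: [-0.3, 0.0, 0.5]
gripper_width: 0.008
```

{"api": "play_rows", "payload": {"commands": [{"fingers": 1,"tx": 0,"ty": 0,"tz": -0.0013,"ax": 0,"ay": 0,"az": 0},{"fingers": 1,"tx": 0,"ty": 0,"tz": -0.0027,"ax": 0,"ay": 0,"az": 0},{"fingers": 1,"tx": -0.001,"ty": 0,"tz": -0.004,"ax": 0,"ay": 0,"az": 0},{"fingers": 1,"tx": -0.002,"ty": 0,"tz": -0.0053,"ax": 0,"ay": 0,"az": 0}]}}

```text
time_s: 17.05
tcp_pos: [0.543, -0.2385, 0.0205]
ee_rot: [[0.005, 0.063, -0.998], [-0.002, -0.998, -0.063], [-1.0, 0.003, -0.005]]
wrist_force: [-0.3, -0.2, -0.1]
gripper_width: 0.003
```

{"api": "play_rows", "payload": {"commands": [{"fingers": 1,"tx": -0.001,"ty": 0,"tz": -0.0013,"ax": 0,"ay": 0,"az": 0},{"fingers": 1,"tx": -0.002,"ty": 0,"tz": -0.0027,"ax": 0,"ay": 0,"az": 0},{"fingers": 1,"tx": -0.003,"ty": 0,"tz": -0.004,"ax": 0,"ay": 0,"az": 0},{"fingers": 1,"tx": -0.004,"ty": 0,"tz": -0.0053,"ax": 0,"ay": 0,"az": 0}]}}

```text
time_s: 17.38
tcp_pos: [0.5461, -0.2385, 0.0233]
ee_rot: [[0.004, 0.062, -0.998], [-0.002, -0.998, -0.062], [-1.0, 0.002, -0.004]]
wrist_force: [-2.1, -0.5, -0.9]
gripper_width: 0.009
```

{"api": "play_rows", "payload": {"commands": [{"fingers": 1,"tx": -0.001,"ty": 0,"tz": -0.0013,"ax": 0,"ay": 0,"az": 0},{"fingers": 1,"tx": -0.001,"ty": 0,"tz": -0.0027,"ax": 0,"ay": 0,"az": 0}]}}

```text
time_s: 17.55
tcp_pos: [0.5461, -0.2383, 0.0236]
ee_rot: [[-0.0, 0.061, -0.998], [-0.002, -0.998, -0.061], [-1.0, 0.001, 0.001]]
wrist_force: [-6.5, -0.5, 1.9]
gripper_width: 0.008
```

{"api": "play_rows", "payload": {"commands": [{"fingers": 1,"tx": -0.001,"ty": 0,"tz": -0.0013,"ax": 0,"ay": 0,"az": 0},{"fingers": 1,"tx": -0.002,"ty": 0,"tz": -0.0027,"ax": 0,"ay": 0,"az": 0},{"fingers": 1,"tx": -0.003,"ty": 0,"tz": -0.004,"ax": 0,"ay": 0,"az": 0},{"fingers": 1,"tx": -0.004,"ty": 0,"tz": -0.0053,"ax": 0,"ay": 0,"az": 0}]}}

```text
time_s: 17.88
tcp_pos: [0.5458, -0.2378, 0.0243]
ee_rot: [[-0.009, 0.059, -0.998], [0.001, -0.998, -0.059], [-1.0, -0.001, 0.009]]
wrist_force: [-9.4, -3.4, -5.1]
gripper_width: 0.008
```

{"api": "play_rows", "payload": {"commands": [{"fingers": 1,"tx": -0.001,"ty": 0,"tz": -0.0013,"ax": 0,"ay": 0,"az": 0},{"fingers": 1,"tx": -0.001,"ty": 0,"tz": -0.0027,"ax": 0,"ay": 0,"az": 0}]}}

```text
time_s: 18.05
tcp_pos: [0.5458, -0.2376, 0.0244]
ee_rot: [[-0.014, 0.059, -0.998], [0.001, -0.998, -0.059], [-1.0, -0.002, 0.013]]
wrist_force: [-13.5, -3.6, -2.2]
gripper_width: 0.006
```

{"api": "play_rows", "payload": {"commands": [{"fingers": 1,"tx": -0.0005,"ty": 0,"tz": -0.0013,"ax": 0,"ay": 0,"az": 0},{"fingers": 1,"tx": -0.001,"ty": 0,"tz": -0.0027,"ax": 0,"ay": 0,"az": 0}]}}

```text
time_s: 18.22
tcp_pos: [0.5478, -0.2376, 0.0248]
ee_rot: [[-0.013, 0.059, -0.998], [0.001, -0.998, -0.059], [-1.0, -0.002, 0.013]]
wrist_force: [-10.1, -2.7, -6.6]
gripper_width: 0.007
```

{"api": "play_rows", "payload": {"commands": [{"fingers": 1,"tx": 0,"ty": 0,"tz": -0.002,"ax": 0,"ay": 0,"az": 0},{"fingers": 1,"tx": 0,"ty": 0,"tz": -0.004,"ax": 0,"ay": 0,"az": 0},{"fingers": 1,"tx": 0,"ty": 0,"tz": -0.006,"ax": 0,"ay": 0,"az": 0},{"fingers": 1,"tx": 0,"ty": 0,"tz": -0.008,"ax": 0,"ay": 0,"az": 0},{"fingers": 1,"tx": 0,"ty": 0,"tz": -0.01,"ax": 0,"ay": 0,"az": 0}]}}

```text
time_s: 18.63
tcp_pos: [0.5551, -0.2379, 0.025]
ee_rot: [[-0.014, 0.059, -0.998], [0.0, -0.998, -0.059], [-1.0, -0.001, 0.014]]
wrist_force: [-11.5, -7.7, -5.2]
gripper_width: 0.003
```

{"api": "play_rows", "payload": {"commands": [{"fingers": 1,"tx": 0,"ty": 0,"tz": -0.002,"ax": 0,"ay": 0,"az": 0},{"fingers": 1,"tx": 0,"ty": 0,"tz": -0.004,"ax": 0,"ay": 0,"az": 0},{"fingers": 1,"tx": 0,"ty": 0,"tz": -0.006,"ax": 0,"ay": 0,"az": 0},{"fingers": 1,"tx": 0,"ty": 0,"tz": -0.008,"ax": 0,"ay": 0,"az": 0},{"fingers": 1,"tx": 0,"ty": 0,"tz": -0.01,"ax": 0,"ay": 0,"az": 0}]}}

```text
time_s: 19.05
tcp_pos: [0.5624, -0.2379, 0.025]
ee_rot: [[-0.014, 0.059, -0.998], [-0.0, -0.998, -0.059], [-1.0, -0.001, 0.014]]
wrist_force: [-13.2, -8.3, -4.7]
gripper_width: 0.002
```

{"api": "play_rows", "payload": {"commands": [{"fingers": 1,"tx": 0,"ty": 0,"tz": -0.002,"ax": 0,"ay": 0,"az": 0},{"fingers": 1,"tx": 0,"ty": 0,"tz": -0.004,"ax": 0,"ay": 0,"az": 0},{"fingers": 1,"tx": 0,"ty": 0,"tz": 0.01,"ax": 0,"ay": 0,"az": 0},{"fingers": 1,"tx": 0,"ty": 0,"tz": 0.025,"ax": 0,"ay": 0,"az": 0},{"fingers": 1,"tx": 0,"ty": 0,"tz": 0.025,"ax": 0,"ay": 0,"az": 0}]}}

```text
time_s: 19.47
tcp_pos: [0.5517, -0.2383, 0.0287]
ee_rot: [[0.005, 0.061, -0.998], [-0.002, -0.998, -0.061], [-1.0, 0.002, -0.005]]
wrist_force: [-0.1, 1.0, 0.1]
gripper_width: 0.006
```

```bash
python3 -c "
from h import *
s=r.sense();print(s['time_s'],s['tcp_pos'],s['wrist_force'],cmd((0.530,.122,0.016),3.5))"
```

```text
19.4667 [ 0.55167748 -0.23827351  0.028712  ] [-0.08877205  1.01517328  0.07104583] (array([ 0.0158, -0.4813, -0.0006]), array([ 0.0001, -0.0015, -0.0008]))
```

{"api": "play_rows", "payload": {"commands": [{"fingers": 1,"tx": 0.004,"ty": -0.05,"tz": 0.006,"ax": 0,"ay": 0,"az": 0},{"fingers": 1,"tx": 0.008,"ty": -0.1,"tz": 0.008,"ax": 0,"ay": 0,"az": 0},{"fingers": 1,"tx": 0.012,"ty": -0.15,"tz": 0.008,"ax": 0,"ay": 0,"az": 0},{"fingers": 1,"tx": 0.012,"ty": -0.2,"tz": 0.006,"ax": 0,"ay": 0,"az": 0},{"fingers": 1,"tx": 0.012,"ty": -0.25,"tz": 0.004,"ax": 0,"ay": 0,"az": 0}]}}

```text
time_s: 19.88
tcp_pos: [0.5395, -0.0492, 0.0197]
ee_rot: [[0.008, 0.063, -0.998], [-0.002, -0.998, -0.063], [-1.0, 0.003, -0.008]]
wrist_force: [1.2, 0.3, 1.0]
gripper_width: 0.004
```

{"api": "play_rows", "payload": {"commands": [{"fingers": 1,"tx": 0,"ty": -0.05,"tz": 0,"ax": 0,"ay": 0,"az": 0},{"fingers": 1,"tx": 0,"ty": -0.1,"tz": 0,"ax": 0,"ay": 0,"az": 0},{"fingers": 1,"tx": 0,"ty": -0.15,"tz": -0.004,"ax": 0,"ay": 0,"az": 0},{"fingers": 1,"tx": 0,"ty": -0.2,"tz": -0.004,"ax": 0,"ay": 0,"az": 0},{"fingers": 1,"tx": 0,"ty": -0.231,"tz": -0.004,"ax": 0,"ay": 0,"az": 0}]}}

```text
time_s: 20.3
tcp_pos: [0.5322, 0.1263, 0.0196]
ee_rot: [[0.009, 0.066, -0.998], [-0.001, -0.998, -0.066], [-1.0, 0.001, -0.009]]
wrist_force: [-0.0, 0.2, 0.4]
gripper_width: 0.007
```

{"api": "play_rows", "payload": {"commands": [{"fingers": 1,"tx": 0,"ty": 0,"tz": -0.001,"ax": 0,"ay": 0,"az": 0},{"fingers": 1,"tx": 0,"ty": 0,"tz": -0.002,"ax": 0,"ay": 0,"az": 0},{"fingers": 1,"tx": 0,"ty": 0,"tz": -0.0035,"ax": 0,"ay": 0,"az": 0}]}}

```text
time_s: 20.55
tcp_pos: [0.5337, 0.1223, 0.0189]
ee_rot: [[0.006, 0.063, -0.998], [-0.002, -0.998, -0.063], [-1.0, 0.003, -0.006]]
wrist_force: [-0.3, -0.8, 1.2]
gripper_width: 0.006
```

{"api": "play_rows", "payload": {"commands": [{"fingers": 1,"tx": 0,"ty": 0,"tz": -0.0013,"ax": 0,"ay": 0,"az": 0},{"fingers": 1,"tx": 0,"ty": 0,"tz": -0.0027,"ax": 0,"ay": 0,"az": 0},{"fingers": 1,"tx": 0,"ty": 0,"tz": -0.004,"ax": 0,"ay": 0,"az": 0}]}}

```text
time_s: 20.8
tcp_pos: [0.5365, 0.1213, 0.0188]
ee_rot: [[0.006, 0.061, -0.998], [-0.002, -0.998, -0.061], [-1.0, 0.003, -0.005]]
wrist_force: [-0.2, -1.0, -0.1]
gripper_width: 0.003
```

{"api": "play_rows", "payload": {"commands": [{"fingers": 1,"tx": -0.001,"ty": 0,"tz": -0.0013,"ax": 0,"ay": 0,"az": 0},{"fingers": 1,"tx": -0.001,"ty": 0,"tz": -0.0027,"ax": 0,"ay": 0,"az": 0},{"fingers": 1,"tx": -0.002,"ty": 0,"tz": -0.004,"ax": 0,"ay": 0,"az": 0}]}}

```text
time_s: 21.05
tcp_pos: [0.5391, 0.122, 0.0202]
ee_rot: [[0.005, 0.062, -0.998], [-0.003, -0.998, -0.062], [-1.0, 0.003, -0.005]]
wrist_force: [-2.2, 0.8, -1.0]
gripper_width: -0.0
```

{"api": "play_rows", "payload": {"commands": [{"fingers": 1,"tx": -0.001,"ty": 0,"tz": -0.0013,"ax": 0,"ay": 0,"az": 0},{"fingers": 1,"tx": -0.002,"ty": 0,"tz": -0.0027,"ax": 0,"ay": 0,"az": 0},{"fingers": 1,"tx": -0.003,"ty": 0,"tz": -0.004,"ax": 0,"ay": 0,"az": 0}]}}

```text
time_s: 21.3
tcp_pos: [0.539, 0.1216, 0.0211]
ee_rot: [[-0.001, 0.061, -0.998], [-0.005, -0.998, -0.061], [-1.0, 0.005, 0.002]]
wrist_force: [-6.3, 1.0, -2.2]
gripper_width: 0.003
```

{"api": "play_rows", "payload": {"commands": [{"fingers": 1,"tx": -0.001,"ty": 0,"tz": -0.0013,"ax": 0,"ay": 0,"az": 0},{"fingers": 1,"tx": -0.002,"ty": 0,"tz": -0.0027,"ax": 0,"ay": 0,"az": 0},{"fingers": 1,"tx": -0.003,"ty": 0,"tz": -0.004,"ax": 0,"ay": 0,"az": 0}]}}

```text
time_s: 21.55
tcp_pos: [0.5388, 0.1211, 0.0219]
ee_rot: [[-0.008, 0.06, -0.998], [-0.007, -0.998, -0.06], [-1.0, 0.006, 0.008]]
wrist_force: [-10.9, 3.1, -6.5]
gripper_width: -0.002
```

{"api": "play_rows", "payload": {"commands": [{"fingers": 1,"tx": -0.001,"ty": 0,"tz": -0.0013,"ax": 0,"ay": 0,"az": 0}]}}

```text
time_s: 21.63
tcp_pos: [0.5391, 0.1209, 0.0223]
ee_rot: [[-0.009, 0.06, -0.998], [-0.007, -0.998, -0.06], [-1.0, 0.006, 0.01]]
wrist_force: [-9.3, 1.2, -6.8]
gripper_width: 0.004
```

{"api": "play_rows", "payload": {"commands": [{"fingers": 1,"tx": 0,"ty": 0,"tz": -0.0013,"ax": 0,"ay": 0,"az": 0},{"fingers": 1,"tx": 0,"ty": 0,"tz": -0.0027,"ax": 0,"ay": 0,"az": 0},{"fingers": 1,"tx": -0.001,"ty": 0,"tz": -0.004,"ax": 0,"ay": 0,"az": 0},{"fingers": 1,"tx": -0.001,"ty": 0,"tz": -0.0053,"ax": 0,"ay": 0,"az": 0}]}}

```text
time_s: 21.97
tcp_pos: [0.5431, 0.1214, 0.0231]
ee_rot: [[-0.009, 0.06, -0.998], [-0.007, -0.998, -0.06], [-1.0, 0.006, 0.009]]
wrist_force: [-11.6, 3.3, -4.6]
gripper_width: 0.007
```

{"api": "play_rows", "payload": {"commands": [{"fingers": 1,"tx": 0,"ty": 0,"tz": -0.0013,"ax": 0,"ay": 0,"az": 0},{"fingers": 1,"tx": 0,"ty": 0,"tz": -0.0027,"ax": 0,"ay": 0,"az": 0},{"fingers": 1,"tx": 0,"ty": 0,"tz": -0.004,"ax": 0,"ay": 0,"az": 0},{"fingers": 1,"tx": 0,"ty": 0,"tz": -0.0053,"ax": 0,"ay": 0,"az": 0}]}}

```text
time_s: 22.3
tcp_pos: [0.5466, 0.1219, 0.0231]
ee_rot: [[-0.01, 0.06, -0.998], [-0.006, -0.998, -0.06], [-1.0, 0.006, 0.01]]
wrist_force: [-13.0, 4.3, -3.9]
gripper_width: 0.007
```

{"api": "play_rows", "payload": {"commands": [{"fingers": 1,"tx": 0,"ty": 0,"tz": -0.0013,"ax": 0,"ay": 0,"az": 0},{"fingers": 1,"tx": 0,"ty": 0,"tz": -0.0027,"ax": 0,"ay": 0,"az": 0},{"fingers": 1,"tx": 0,"ty": 0,"tz": -0.004,"ax": 0,"ay": 0,"az": 0}]}}

```text
time_s: 22.55
tcp_pos: [0.5494, 0.1222, 0.0231]
ee_rot: [[-0.01, 0.06, -0.998], [-0.006, -0.998, -0.06], [-1.0, 0.006, 0.01]]
wrist_force: [-12.6, 4.9, -3.2]
gripper_width: 0.005
```

{"api": "play_rows", "payload": {"commands": [{"fingers": 1,"tx": 0,"ty": 0,"tz": 0.013,"ax": 0,"ay": 0,"az": 0},{"fingers": 1,"tx": 0,"ty": 0,"tz": 0.026,"ax": 0,"ay": 0,"az": 0},{"fingers": 1,"tx": 0.006,"ty": 0.05,"tz": 0.026,"ax": 0,"ay": 0,"az": 0},{"fingers": 1,"tx": 0.012,"ty": 0.1,"tz": 0.026,"ax": 0,"ay": 0,"az": 0},{"fingers": 1,"tx": 0.012,"ty": 0.15,"tz": 0.026,"ax": 0,"ay": 0,"az": 0}]}}

```text
time_s: 22.97
tcp_pos: [0.5452, 0.0097, 0.0181]
ee_rot: [[0.008, 0.065, -0.998], [-0.002, -0.998, -0.065], [-1.0, 0.003, -0.008]]
wrist_force: [0.8, 0.6, 0.1]
gripper_width: 0.004
```

{"api": "play_rows", "payload": {"commands": [{"fingers": 1,"tx": 0,"ty": 0.05,"tz": 0,"ax": 0,"ay": 0,"az": 0},{"fingers": 1,"tx": 0,"ty": 0.1,"tz": 0,"ax": 0,"ay": 0,"az": 0},{"fingers": 1,"tx": 0,"ty": 0.15,"tz": 0,"ax": 0,"ay": 0,"az": 0},{"fingers": 1,"tx": 0,"ty": 0.2,"tz": 0,"ax": 0,"ay": 0,"az": 0},{"fingers": 1,"tx": 0,"ty": 0.25,"tz": 0,"ax": 0,"ay": 0,"az": 0}]}}

```text
time_s: 23.38
tcp_pos: [0.5575, -0.1791, 0.0195]
ee_rot: [[0.01, 0.063, -0.998], [-0.003, -0.998, -0.063], [-1.0, 0.004, -0.009]]
wrist_force: [2.0, 0.7, 0.1]
gripper_width: 0.007
```

{"api": "play_rows", "payload": {"commands": [{"fingers": 1,"tx": 0,"ty": 0.04,"tz": 0,"ax": 0,"ay": 0,"az": 0},{"fingers": 1,"tx": 0,"ty": 0.076,"tz": 0,"ax": 0,"ay": 0,"az": 0},{"fingers": 1,"tx": 0,"ty": 0.08,"tz": 0,"ax": 0,"ay": 0,"az": 0}]}}

```text
time_s: 23.63
tcp_pos: [0.5613, -0.2414, 0.0194]
ee_rot: [[0.01, 0.058, -0.998], [-0.004, -0.998, -0.058], [-1.0, 0.005, -0.01]]
wrist_force: [-0.2, -0.2, -0.2]
gripper_width: 0.006
```

```bash
python3 -c "
from h import *
s=r.sense();print(s['time_s'],s['tcp_pos'],s['wrist_force'],cmd((0.559,-.238,0.018),3.5))"
```

```text
23.6333 [ 0.56134133 -0.24135817  0.01942044] [-0.1542133  -0.19171115 -0.23909322] (array([ 0.0018, -0.0047,  0.0029]), array([-0.0008, -0.0031, -0.0016]))
```

{"api": "play_rows", "payload": {"commands": [{"fingers": 1,"tx": 0,"ty": 0,"tz": -0.0013,"ax": 0,"ay": 0,"az": 0},{"fingers": 1,"tx": 0,"ty": 0,"tz": -0.0027,"ax": 0,"ay": 0,"az": 0},{"fingers": 1,"tx": -0.001,"ty": 0,"tz": -0.004,"ax": 0,"ay": 0,"az": 0},{"fingers": 1,"tx": -0.002,"ty": 0,"tz": -0.0053,"ax": 0,"ay": 0,"az": 0}]}}

```text
time_s: 23.97
tcp_pos: [0.5645, -0.2354, 0.0202]
ee_rot: [[0.006, 0.064, -0.998], [-0.003, -0.998, -0.064], [-1.0, 0.003, -0.006]]
wrist_force: [-0.0, 1.1, -0.7]
gripper_width: 0.001
```

{"api": "play_rows", "payload": {"commands": [{"fingers": 1,"tx": -0.001,"ty": 0,"tz": -0.0013,"ax": 0,"ay": 0,"az": 0},{"fingers": 1,"tx": -0.002,"ty": 0,"tz": -0.0027,"ax": 0,"ay": 0,"az": 0},{"fingers": 1,"tx": -0.003,"ty": 0,"tz": -0.004,"ax": 0,"ay": 0,"az": 0},{"fingers": 1,"tx": -0.004,"ty": 0,"tz": -0.0053,"ax": 0,"ay": 0,"az": 0}]}}

```text
time_s: 24.3
tcp_pos: [0.566, -0.2356, 0.0219]
ee_rot: [[0.001, 0.062, -0.998], [-0.001, -0.998, -0.062], [-1.0, 0.001, -0.001]]
wrist_force: [-3.7, 0.6, -2.5]
gripper_width: 0.005
```

{"api": "play_rows", "payload": {"commands": [{"fingers": 1,"tx": -0.001,"ty": 0,"tz": -0.0013,"ax": 0,"ay": 0,"az": 0},{"fingers": 1,"tx": -0.002,"ty": 0,"tz": -0.0027,"ax": 0,"ay": 0,"az": 0},{"fingers": 1,"tx": -0.003,"ty": 0,"tz": -0.004,"ax": 0,"ay": 0,"az": 0}]}}

```text
time_s: 24.55
tcp_pos: [0.5658, -0.2356, 0.0226]
ee_rot: [[-0.006, 0.06, -0.998], [0.0, -0.998, -0.06], [-1.0, -0.001, 0.006]]
wrist_force: [-7.6, -0.5, -5.8]
gripper_width: 0.01
```

{"api": "play_rows", "payload": {"commands": [{"fingers": 1,"tx": 0,"ty": 0,"tz": -0.0013,"ax": 0,"ay": 0,"az": 0},{"fingers": 1,"tx": -0.001,"ty": 0,"tz": -0.0027,"ax": 0,"ay": 0,"az": 0}]}}

```text
time_s: 24.72
tcp_pos: [0.5657, -0.2355, 0.0227]
ee_rot: [[-0.01, 0.059, -0.998], [0.001, -0.998, -0.059], [-1.0, -0.001, 0.01]]
wrist_force: [-11.3, -0.4, -6.7]
gripper_width: 0.005
```

{"api": "play_rows", "payload": {"commands": [{"fingers": 1,"tx": 0,"ty": 0,"tz": -0.0013,"ax": 0,"ay": 0,"az": 0},{"fingers": 1,"tx": 0,"ty": 0,"tz": -0.0027,"ax": 0,"ay": 0,"az": 0},{"fingers": 1,"tx": 0,"ty": 0,"tz": -0.004,"ax": 0,"ay": 0,"az": 0}]}}

```text
time_s: 24.97
tcp_pos: [0.5676, -0.2358, 0.0226]
ee_rot: [[-0.012, 0.059, -0.998], [0.001, -0.998, -0.059], [-1.0, -0.001, 0.012]]
wrist_force: [-12.2, -3.3, -3.2]
gripper_width: 0.002
```

{"api": "play_rows", "payload": {"commands": [{"fingers": 1,"tx": 0,"ty": 0,"tz": -0.0013,"ax": 0,"ay": 0,"az": 0},{"fingers": 1,"tx": 0,"ty": 0,"tz": -0.0027,"ax": 0,"ay": 0,"az": 0},{"fingers": 1,"tx": 0,"ty": 0,"tz": -0.004,"ax": 0,"ay": 0,"az": 0}]}}

```text
time_s: 25.22
tcp_pos: [0.5704, -0.2361, 0.0227]
ee_rot: [[-0.013, 0.059, -0.998], [0.0, -0.998, -0.059], [-1.0, -0.001, 0.013]]
wrist_force: [-11.8, -4.3, -3.2]
gripper_width: 0.006
```

{"api": "play_rows", "payload": {"commands": [{"fingers": 1,"tx": 0,"ty": 0,"tz": -0.0013,"ax": 0,"ay": 0,"az": 0},{"fingers": 1,"tx": 0,"ty": 0,"tz": -0.0027,"ax": 0,"ay": 0,"az": 0}]}}

```text
time_s: 25.38
tcp_pos: [0.5722, -0.2362, 0.0227]
ee_rot: [[-0.013, 0.059, -0.998], [-0.0, -0.998, -0.059], [-1.0, -0.001, 0.013]]
wrist_force: [-12.6, -4.6, -3.3]
gripper_width: 0.005
```

{"api": "play_rows", "payload": {"commands": [{"fingers": 1,"tx": 0,"ty": 0,"tz": -0.0013,"ax": 0,"ay": 0,"az": 0},{"fingers": 1,"tx": 0,"ty": 0,"tz": -0.0027,"ax": 0,"ay": 0,"az": 0}]}}

```text
time_s: 25.55
tcp_pos: [0.5741, -0.2362, 0.0227]
ee_rot: [[-0.013, 0.06, -0.998], [-0.0, -0.998, -0.06], [-1.0, -0.001, 0.013]]
wrist_force: [-13.0, -4.7, -2.6]
gripper_width: 0.002
```

{"api": "play_rows", "payload": {"commands": [{"fingers": 1,"tx": 0,"ty": 0,"tz": -0.0013,"ax": 0,"ay": 0,"az": 0}]}}

```text
time_s: 25.63
tcp_pos: [0.5751, -0.2362, 0.0227]
ee_rot: [[-0.013, 0.06, -0.998], [-0.0, -0.998, -0.06], [-1.0, -0.0, 0.013]]
wrist_force: [-12.4, -4.8, -2.7]
gripper_width: 0.008
```

```bash
python3 -c "
from h import *
s=r.sense();print(s['time_s'],s['tcp_pos'],s['wrist_force'])
p=viewer.capture('top');w=p['image'][128:175,180:312,::-1];cv2.imwrite('pics/t4.png',cv2.resize(w,None,fx=6,fy=6,interpolation=cv2.INTER_CUBIC))
P=onz(p,[(205,150)],.045);print(P)
"
```

```text
25.6333 [ 0.57512345 -0.23622444  0.02272535] [-12.41145862  -4.78767263  -2.70546504]
[[0.73886825 0.13039389 0.045     ]]
```

View pics/t4.png

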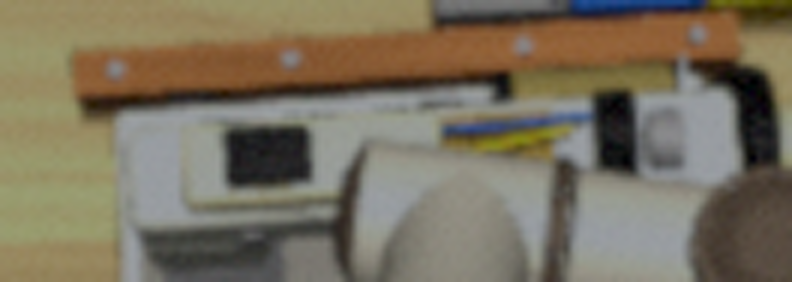

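The top view shows the base nearly at the rail, with the rail's lower edge at about (85–740,105–60) and the back of the base just below it. I'll creep on and watch the force.

{"api": "play_rows", "payload": {"commands": [{"fingers": 1,"tx": 0,"ty": 0,"tz": -0.0013,"ax": 0,"ay": 0,"az": 0}]}}

```text
time_s: 25.77
tcp_pos: [0.5758, -0.2362, 0.0227]
ee_rot: [[-0.014, 0.06, -0.998], [-0.0, -0.998, -0.06], [-1.0, -0.0, 0.014]]
wrist_force: [-13.9, -5.5, -3.0]
gripper_width: 0.002
```

{"api": "play_rows", "payload": {"commands": [{"fingers": 1,"tx": 0,"ty": 0,"tz": -0.0013,"ax": 0,"ay": 0,"az": 0}]}}

```text
time_s: 25.85
tcp_pos: [0.5768, -0.2362, 0.0227]
ee_rot: [[-0.014, 0.06, -0.998], [-0.0, -0.998, -0.06], [-1.0, -0.0, 0.014]]
wrist_force: [-12.8, -6.1, -3.5]
gripper_width: 0.001
```

{"api": "play_rows", "payload": {"commands": [{"fingers": 1,"tx": 0,"ty": 0,"tz": -0.001,"ax": 0,"ay": 0,"az": 0}]}}

```text
time_s: 25.93
tcp_pos: [0.5778, -0.2362, 0.0227]
ee_rot: [[-0.013, 0.06, -0.998], [-0.001, -0.998, -0.06], [-1.0, -0.0, 0.013]]
wrist_force: [-13.1, -6.4, -3.0]
gripper_width: 0.002
```

{"api": "play_rows", "payload": {"commands": [{"fingers": 1,"tx": 0,"ty": 0,"tz": -0.001,"ax": 0,"ay": 0,"az": 0}]}}

```text
time_s: 26.02
tcp_pos: [0.5785, -0.2362, 0.0228]
ee_rot: [[-0.013, 0.06, -0.998], [-0.001, -0.998, -0.06], [-1.0, -0.0, 0.013]]
wrist_force: [-13.8, -5.5, -3.0]
gripper_width: 0.003
```

{"api": "play_rows", "payload": {"commands": [{"fingers": 1,"tx": 0,"ty": 0,"tz": -0.001,"ax": 0,"ay": 0,"az": 0}]}}

```text
time_s: 26.1
tcp_pos: [0.5788, -0.2362, 0.0227]
ee_rot: [[-0.015, 0.06, -0.998], [-0.001, -0.998, -0.06], [-1.0, -0.0, 0.015]]
wrist_force: [-15.8, -6.9, -0.5]
gripper_width: 0.007
```

{"api": "play_rows", "payload": {"commands": [{"fingers": 1,"tx": 0,"ty": 0,"tz": -0.001,"ax": 0,"ay": 0,"az": 0}]}}

```text
time_s: 26.18
tcp_pos: [0.5787, -0.2362, 0.0227]
ee_rot: [[-0.016, 0.06, -0.998], [-0.0, -0.998, -0.06], [-1.0, -0.001, 0.016]]
wrist_force: [-16.7, -6.3, -1.1]
gripper_width: 0.004
```

{"api": "play_rows", "payload": {"commands": [{"fingers": 1,"tx": 0,"ty": 0,"tz": -0.001,"ax": 0,"ay": 0,"az": 0}]}}

```text
time_s: 26.27
tcp_pos: [0.5786, -0.2362, 0.0227]
ee_rot: [[-0.018, 0.06, -0.998], [-0.0, -0.998, -0.06], [-1.0, -0.001, 0.018]]
wrist_force: [-17.6, -6.4, 0.1]
gripper_width: 0.005
```

The right buffer is reached at TCP x=0.5787, where the motion stopped and the force rose. Now the left side.

{"api": "play_rows", "payload": {"commands": [{"fingers": 1,"tx": 0,"ty": 0,"tz": 0.013,"ax": 0,"ay": 0,"az": 0},{"fingers": 1,"tx": 0,"ty": 0,"tz": 0.028,"ax": 0,"ay": 0,"az": 0},{"fingers": 1,"tx": 0.006,"ty": -0.05,"tz": 0.028,"ax": 0,"ay": 0,"az": 0},{"fingers": 1,"tx": 0.012,"ty": -0.1,"tz": 0.028,"ax": 0,"ay": 0,"az": 0},{"fingers": 1,"tx": 0.012,"ty": -0.15,"tz": 0.028,"ax": 0,"ay": 0,"az": 0}]}}

```text
time_s: 26.68
tcp_pos: [0.563, -0.1235, 0.0168]
ee_rot: [[0.009, 0.061, -0.998], [-0.003, -0.998, -0.061], [-1.0, 0.003, -0.009]]
wrist_force: [0.4, 0.5, -0.2]
gripper_width: 0.006
```

{"api": "play_rows", "payload": {"commands": [{"fingers": 1,"tx": 0,"ty": -0.05,"tz": 0,"ax": 0,"ay": 0,"az": 0},{"fingers": 1,"tx": 0,"ty": -0.1,"tz": 0,"ax": 0,"ay": 0,"az": 0},{"fingers": 1,"tx": 0,"ty": -0.15,"tz": 0,"ax": 0,"ay": 0,"az": 0},{"fingers": 1,"tx": 0,"ty": -0.2,"tz": 0,"ax": 0,"ay": 0,"az": 0},{"fingers": 1,"tx": 0,"ty": -0.25,"tz": 0,"ax": 0,"ay": 0,"az": 0}]}}

```text
time_s: 27.1
tcp_pos: [0.5519, 0.0658, 0.0172]
ee_rot: [[0.011, 0.063, -0.998], [-0.001, -0.998, -0.063], [-1.0, 0.001, -0.011]]
wrist_force: [0.6, -0.5, 0.4]
gripper_width: 0.004
```

{"api": "play_rows", "payload": {"commands": [{"fingers": 1,"tx": 0,"ty": -0.04,"tz": 0,"ax": 0,"ay": 0,"az": 0},{"fingers": 1,"tx": 0,"ty": -0.078,"tz": 0,"ax": 0,"ay": 0,"az": 0},{"fingers": 1,"tx": 0,"ty": -0.078,"tz": 0,"ax": 0,"ay": 0,"az": 0}]}}

```text
time_s: 27.35
tcp_pos: [0.5491, 0.1272, 0.0173]
ee_rot: [[0.013, 0.069, -0.998], [0.001, -0.998, -0.069], [-1.0, 0.0, -0.013]]
wrist_force: [-0.5, -0.2, 0.8]
gripper_width: 0.01
```

```bash
python3 -c "
from h import *
s=r.sense();print(s['time_s'],s['tcp_pos'],s['wrist_force'],cmd((0.546,.122,0.018),3.5))"
```

```text
27.35 [0.54914516 0.12717021 0.01728019] [-0.4692516  -0.23465912  0.81471932] (array([-0.001 ,  0.0066,  0.0046]), array([ 0.0026, -0.004 , -0.    ]))
```

{"api": "play_rows", "payload": {"commands": [{"fingers": 1,"tx": 0,"ty": 0.002,"tz": -0.0013,"ax": 0,"ay": 0,"az": 0},{"fingers": 1,"tx": -0.001,"ty": 0.002,"tz": -0.0027,"ax": 0,"ay": 0,"az": 0},{"fingers": 1,"tx": -0.002,"ty": 0.002,"tz": -0.004,"ax": 0,"ay": 0,"az": 0},{"fingers": 1,"tx": -0.003,"ty": 0.002,"tz": -0.0053,"ax": 0,"ay": 0,"az": 0}]}}

```text
time_s: 27.68
tcp_pos: [0.5501, 0.119, 0.018]
ee_rot: [[0.004, 0.06, -0.998], [-0.003, -0.998, -0.06], [-1.0, 0.003, -0.004]]
wrist_force: [-1.1, 0.9, -1.1]
gripper_width: 0.005
```

{"api": "play_rows", "payload": {"commands": [{"fingers": 1,"tx": -0.001,"ty": 0,"tz": -0.0013,"ax": 0,"ay": 0,"az": 0},{"fingers": 1,"tx": -0.002,"ty": 0,"tz": -0.0027,"ax": 0,"ay": 0,"az": 0},{"fingers": 1,"tx": -0.003,"ty": 0,"tz": -0.004,"ax": 0,"ay": 0,"az": 0}]}}

```text
time_s: 27.93
tcp_pos: [0.55, 0.1185, 0.0188]
ee_rot: [[-0.002, 0.06, -0.998], [-0.005, -0.998, -0.06], [-1.0, 0.005, 0.002]]
wrist_force: [-6.6, 0.4, -3.2]
gripper_width: 0.003
```

{"api": "play_rows", "payload": {"commands": [{"fingers": 1,"tx": -0.001,"ty": 0,"tz": -0.0013,"ax": 0,"ay": 0,"az": 0},{"fingers": 1,"tx": -0.002,"ty": 0,"tz": -0.0027,"ax": 0,"ay": 0,"az": 0}]}}

```text
time_s: 28.1
tcp_pos: [0.5499, 0.1183, 0.0192]
ee_rot: [[-0.007, 0.06, -0.998], [-0.006, -0.998, -0.06], [-1.0, 0.006, 0.007]]
wrist_force: [-9.4, 2.1, -5.9]
gripper_width: 0.005
```

{"api": "play_rows", "payload": {"commands": [{"fingers": 1,"tx": -0.001,"ty": 0,"tz": -0.0013,"ax": 0,"ay": 0,"az": 0},{"fingers": 1,"tx": -0.001,"ty": 0,"tz": -0.0027,"ax": 0,"ay": 0,"az": 0}]}}

```text
time_s: 28.27
tcp_pos: [0.5503, 0.1182, 0.0195]
ee_rot: [[-0.01, 0.06, -0.998], [-0.007, -0.998, -0.06], [-1.0, 0.006, 0.01]]
wrist_force: [-13.0, 4.2, -2.4]
gripper_width: -0.0
```

{"api": "play_rows", "payload": {"commands": [{"fingers": 1,"tx": 0,"ty": 0,"tz": -0.0013,"ax": 0,"ay": 0,"az": 0},{"fingers": 1,"tx": 0,"ty": 0,"tz": -0.0027,"ax": 0,"ay": 0,"az": 0},{"fingers": 1,"tx": 0,"ty": 0,"tz": -0.004,"ax": 0,"ay": 0,"az": 0}]}}

```text
time_s: 28.52
tcp_pos: [0.5532, 0.1187, 0.0194]
ee_rot: [[-0.01, 0.06, -0.998], [-0.007, -0.998, -0.06], [-1.0, 0.006, 0.01]]
wrist_force: [-12.1, 4.2, -4.0]
gripper_width: 0.006
```

{"api": "play_rows", "payload": {"commands": [{"fingers": 1,"tx": 0,"ty": 0,"tz": -0.001,"ax": 0,"ay": 0,"az": 0},{"fingers": 1,"tx": 0,"ty": 0,"tz": -0.002,"ax": 0,"ay": 0,"az": 0}]}}

```text
time_s: 28.68
tcp_pos: [0.5547, 0.119, 0.0195]
ee_rot: [[-0.01, 0.06, -0.998], [-0.007, -0.998, -0.06], [-1.0, 0.006, 0.01]]
wrist_force: [-12.3, 4.5, -4.1]
gripper_width: 0.003
```

{"api": "play_rows", "payload": {"commands": [{"fingers": 1,"tx": 0,"ty": 0,"tz": -0.001,"ax": 0,"ay": 0,"az": 0}]}}

```text
time_s: 28.77
tcp_pos: [0.5553, 0.119, 0.0195]
ee_rot: [[-0.01, 0.06, -0.998], [-0.006, -0.998, -0.06], [-1.0, 0.006, 0.01]]
wrist_force: [-13.1, 3.8, -3.5]
gripper_width: 0.002
```

{"api": "play_rows", "payload": {"commands": [{"fingers": 1,"tx": 0,"ty": 0,"tz": -0.001,"ax": 0,"ay": 0,"az": 0}]}}

```text
time_s: 28.85
tcp_pos: [0.5556, 0.1191, 0.0195]
ee_rot: [[-0.011, 0.06, -0.998], [-0.007, -0.998, -0.06], [-1.0, 0.006, 0.011]]
wrist_force: [-16.0, 6.1, -0.8]
gripper_width: 0.005
```

{"api": "play_rows", "payload": {"commands": [{"fingers": 1,"tx": 0,"ty": 0,"tz": -0.001,"ax": 0,"ay": 0,"az": 0}]}}

```text
time_s: 28.93
tcp_pos: [0.5555, 0.119, 0.0194]
ee_rot: [[-0.012, 0.059, -0.998], [-0.007, -0.998, -0.059], [-1.0, 0.006, 0.013]]
wrist_force: [-18.7, 6.0, 0.9]
gripper_width: 0.007
```

{"api": "play_rows", "payload": {"commands": [{"fingers": 1,"tx": 0,"ty": 0,"tz": -0.001,"ax": 0,"ay": 0,"az": 0}]}}

```text
time_s: 29.02
tcp_pos: [0.5555, 0.119, 0.0195]
ee_rot: [[-0.014, 0.059, -0.998], [-0.007, -0.998, -0.059], [-1.0, 0.006, 0.014]]
wrist_force: [-20.9, 6.8, 3.9]
gripper_width: 0.004
```

Left buffer reached at 0.5555. Next is one more seating press on the right.

{"api": "play_rows", "payload": {"commands": [{"fingers": 1,"tx": 0,"ty": 0,"tz": 0.013,"ax": 0,"ay": 0,"az": 0},{"fingers": 1,"tx": 0,"ty": 0,"tz": 0.027,"ax": 0,"ay": 0,"az": 0},{"fingers": 1,"tx": 0,"ty": 0.05,"tz": 0.027,"ax": 0,"ay": 0,"az": 0},{"fingers": 1,"tx": 0,"ty": 0.1,"tz": 0.027,"ax": 0,"ay": 0,"az": 0},{"fingers": 1,"tx": 0,"ty": 0.15,"tz": 0.027,"ax": 0,"ay": 0,"az": 0}]}}

```text
time_s: 29.43
tcp_pos: [0.5534, 0.0069, 0.0239]
ee_rot: [[0.01, 0.065, -0.998], [-0.002, -0.998, -0.065], [-1.0, 0.003, -0.009]]
wrist_force: [0.9, -0.3, 0.1]
gripper_width: 0.007
```

{"api": "play_rows", "payload": {"commands": [{"fingers": 1,"tx": 0.005,"ty": 0.05,"tz": 0,"ax": 0,"ay": 0,"az": 0},{"fingers": 1,"tx": 0.005,"ty": 0.1,"tz": 0,"ax": 0,"ay": 0,"az": 0},{"fingers": 1,"tx": 0.005,"ty": 0.15,"tz": 0,"ax": 0,"ay": 0,"az": 0},{"fingers": 1,"tx": 0.005,"ty": 0.2,"tz": 0,"ax": 0,"ay": 0,"az": 0},{"fingers": 1,"tx": 0.005,"ty": 0.25,"tz": 0,"ax": 0,"ay": 0,"az": 0}]}}

```text
time_s: 29.85
tcp_pos: [0.5648, -0.1823, 0.0206]
ee_rot: [[0.009, 0.062, -0.998], [-0.004, -0.998, -0.062], [-1.0, 0.004, -0.009]]
wrist_force: [1.0, -0.3, 0.7]
gripper_width: 0.006
```

{"api": "play_rows", "payload": {"commands": [{"fingers": 1,"tx": 0,"ty": 0.04,"tz": 0,"ax": 0,"ay": 0,"az": 0},{"fingers": 1,"tx": 0,"ty": 0.074,"tz": 0,"ax": 0,"ay": 0,"az": 0},{"fingers": 1,"tx": 0,"ty": 0.074,"tz": -0.003,"ax": 0,"ay": 0,"az": 0}]}}

```text
time_s: 30.1
tcp_pos: [0.5702, -0.2402, 0.0205]
ee_rot: [[0.009, 0.057, -0.998], [-0.005, -0.998, -0.057], [-1.0, 0.005, -0.009]]
wrist_force: [0.5, 0.0, 0.1]
gripper_width: 0.007
```

{"api": "play_rows", "payload": {"commands": [{"fingers": 1,"tx": 0,"ty": 0,"tz": -0.0013,"ax": 0,"ay": 0,"az": 0},{"fingers": 1,"tx": 0,"ty": 0,"tz": -0.0027,"ax": 0,"ay": 0,"az": 0},{"fingers": 1,"tx": 0,"ty": 0,"tz": -0.004,"ax": 0,"ay": 0,"az": 0}]}}

```text
time_s: 30.35
tcp_pos: [0.5727, -0.2341, 0.0202]
ee_rot: [[0.006, 0.063, -0.998], [-0.003, -0.998, -0.063], [-1.0, 0.003, -0.006]]
wrist_force: [-0.4, -0.8, 0.4]
gripper_width: 0.002
```

{"api": "play_rows", "payload": {"commands": [{"fingers": 1,"tx": 0,"ty": 0,"tz": -0.0013,"ax": 0,"ay": 0,"az": 0},{"fingers": 1,"tx": 0,"ty": 0,"tz": -0.0027,"ax": 0,"ay": 0,"az": 0},{"fingers": 1,"tx": 0,"ty": 0,"tz": -0.004,"ax": 0,"ay": 0,"az": 0},{"fingers": 1,"tx": 0,"ty": 0,"tz": -0.0053,"ax": 0,"ay": 0,"az": 0},{"fingers": 1,"tx": -0.001,"ty": 0,"tz": -0.0067,"ax": 0,"ay": 0,"az": 0}]}}

```text
time_s: 30.77
tcp_pos: [0.5773, -0.2339, 0.0206]
ee_rot: [[0.005, 0.063, -0.998], [-0.002, -0.998, -0.063], [-1.0, 0.003, -0.005]]
wrist_force: [-0.4, -0.8, -0.7]
gripper_width: 0.008
```

{"api": "play_rows", "payload": {"commands": [{"fingers": 1,"tx": -0.001,"ty": 0,"tz": -0.0013,"ax": 0,"ay": 0,"az": 0},{"fingers": 1,"tx": -0.002,"ty": 0,"tz": -0.0027,"ax": 0,"ay": 0,"az": 0},{"fingers": 1,"tx": -0.003,"ty": 0,"tz": -0.004,"ax": 0,"ay": 0,"az": 0}]}}

```text
time_s: 31.02
tcp_pos: [0.579, -0.234, 0.0225]
ee_rot: [[0.003, 0.062, -0.998], [-0.002, -0.998, -0.062], [-1.0, 0.002, -0.003]]
wrist_force: [-2.4, -0.8, -1.8]
gripper_width: 0.01
```

{"api": "play_rows", "payload": {"commands": [{"fingers": 1,"tx": -0.001,"ty": 0,"tz": -0.0013,"ax": 0,"ay": 0,"az": 0},{"fingers": 1,"tx": -0.002,"ty": 0,"tz": -0.0027,"ax": 0,"ay": 0,"az": 0}]}}

```text
time_s: 31.18
tcp_pos: [0.5789, -0.2338, 0.0229]
ee_rot: [[-0.002, 0.061, -0.998], [-0.001, -0.998, -0.061], [-1.0, 0.001, 0.002]]
wrist_force: [-6.3, -1.6, -4.2]
gripper_width: 0.006
```

{"api": "play_rows", "payload": {"commands": [{"fingers": 1,"tx": -0.001,"ty": 0,"tz": -0.0013,"ax": 0,"ay": 0,"az": 0}]}}

```text
time_s: 31.27
tcp_pos: [0.5788, -0.2338, 0.0231]
ee_rot: [[-0.004, 0.061, -0.998], [-0.001, -0.998, -0.061], [-1.0, 0.0, 0.004]]
wrist_force: [-7.1, -1.9, -4.9]
gripper_width: 0.005
```

{"api": "play_rows", "payload": {"commands": [{"fingers": 1,"tx": 0,"ty": 0,"tz": -0.0013,"ax": 0,"ay": 0,"az": 0},{"fingers": 1,"tx": 0,"ty": 0,"tz": -0.0027,"ax": 0,"ay": 0,"az": 0},{"fingers": 1,"tx": 0,"ty": 0,"tz": -0.004,"ax": 0,"ay": 0,"az": 0}]}}

```text
time_s: 31.52
tcp_pos: [0.5785, -0.2337, 0.0231]
ee_rot: [[-0.011, 0.06, -0.998], [0.0, -0.998, -0.06], [-1.0, -0.001, 0.011]]
wrist_force: [-14.1, -1.8, 2.7]
gripper_width: 0.007
```

{"api": "play_rows", "payload": {"commands": [{"fingers": 1,"tx": -0.001,"ty": 0,"tz": -0.0013,"ax": 0,"ay": 0,"az": 0}]}}

```text
time_s: 31.6
tcp_pos: [0.5785, -0.2336, 0.0232]
ee_rot: [[-0.013, 0.06, -0.998], [0.0, -0.998, -0.06], [-1.0, -0.001, 0.013]]
wrist_force: [-14.1, -3.6, -2.6]
gripper_width: 0.005
```

{"api": "play_rows", "payload": {"commands": [{"fingers": 1,"tx": 0,"ty": 0,"tz": -0.0013,"ax": 0,"ay": 0,"az": 0}]}}

```text
time_s: 31.68
tcp_pos: [0.5784, -0.2336, 0.0232]
ee_rot: [[-0.015, 0.06, -0.998], [0.001, -0.998, -0.06], [-1.0, -0.002, 0.015]]
wrist_force: [-17.3, -2.9, 2.9]
gripper_width: 0.006
```

The machine bears on both buffers. It took 17–21 N on each side with no motion, and the contact line is at 3.75° against the rail's ~3.6°. Now the right catch: go over and outside its knob.

{"api": "play_rows", "payload": {"commands": [{"fingers": 1,"tx": 0,"ty": 0,"tz": 0.02,"ax": 0,"ay": 0,"az": 0},{"fingers": 1,"tx": -0.04,"ty": 0,"tz": 0.03,"ax": 0,"ay": 0,"az": 0},{"fingers": 1,"tx": -0.09,"ty": 0,"tz": 0.03,"ax": 0,"ay": 0,"az": 0},{"fingers": 1,"tx": -0.09,"ty": 0.04,"tz": 0.06,"ax": 0,"ay": 0,"az": 0},{"fingers": 1,"tx": -0.09,"ty": 0.08,"tz": 0.09,"ax": 0,"ay": 0,"az": 0}]}}

```text
time_s: 32.1
tcp_pos: [0.528, -0.2981, 0.0973]
ee_rot: [[0.015, 0.067, -0.998], [-0.006, -0.998, -0.067], [-1.0, 0.007, -0.015]]
wrist_force: [0.0, -0.4, -0.9]
gripper_width: 0.004
```

{"api": "play_rows", "payload": {"commands": [{"fingers": 1,"tx": 0,"ty": 0.04,"tz": 0.02,"ax": 0,"ay": 0,"az": 0},{"fingers": 1,"tx": 0,"ty": 0.08,"tz": 0.02,"ax": 0,"ay": 0,"az": 0},{"fingers": 1,"tx": 0,"ty": 0.08,"tz": 0.02,"ax": 0,"ay": 0,"az": 0}]}}

```text
time_s: 32.35
tcp_pos: [0.5138, -0.3634, 0.0945]
ee_rot: [[0.01, 0.058, -0.998], [-0.006, -0.998, -0.058], [-1.0, 0.006, -0.01]]
wrist_force: [1.1, -0.2, 0.1]
gripper_width: 0.007
```

```bash
cat >> h.py <<'E'
X=np.array([.998,.0623]);Y=np.array([-.0623,.998])
def vu(P,sgn):
    d=np.array(r.sense()["tcp_pos"])[:2]-P;return round(float(-d@X)*1e3,1),round(float(sgn*d@Y)*1e3,1)
E
python3 -c "
from h import *
s=r.sense();p=viewer.capture('wrist')
R,t=Rt(p)
im=p['image'].astype(int);m=((im[...,0]>130)&(im[...,1]<70)&(im[...,2]<70)).astype(np.uint8)
n,l,st,c=cv2.connectedComponentsWithStats(m)
for i in range(1,n):
  if st[i,4]>12: print(st[i,4],c[i],onz(p,[c[i]],.068).round(4))
print(s['time_s'],s['tcp_pos'],s['wrist_force'],vu(np.array([.582,-.3055]),1))
for d in spotter.find_in('catch_right',p):print(d['score'],d['uv'])"
```

```text
1231 [492.77660439  16.73030057] [[ 0.6446 -0.4979  0.068 ]]
270 [195.83333333 225.91481481] [[ 0.5006 -0.323   0.068 ]]
32.35 [ 0.51377175 -0.36338788  0.09452248] [ 1.14232961 -0.15920419  0.11706964] (71.7, -51.4)
0.64 [190.1, 153.5]
0.55 [68.2, 305.2]
```

{"api": "play_rows", "payload": {"commands": [{"fingers": 1,"tx": 0,"ty": 0,"tz": 0.016,"ax": 0,"ay": 0,"az": 0},{"fingers": 1,"tx": 0.04,"ty": 0,"tz": 0.016,"ax": 0,"ay": 0,"az": 0},{"fingers": 1,"tx": 0.07,"ty": 0,"tz": 0.016,"ax": 0,"ay": 0,"az": 0},{"fingers": 1,"tx": 0.079,"ty": 0,"tz": 0.016,"ax": 0,"ay": 0,"az": 0},{"fingers": 1,"tx": 0.079,"ty": 0,"tz": 0.016,"ax": 0,"ay": 0,"az": 0}]}}

```text
time_s: 32.87
tcp_pos: [0.4998, -0.3577, 0.0322]
ee_rot: [[0.001, 0.064, -0.998], [-0.001, -0.998, -0.064], [-1.0, 0.001, -0.001]]
wrist_force: [0.4, -0.4, -0.6]
gripper_width: 0.005
```

```bash
python3 -c "
from h import *
s=r.sense();print(s['tcp_pos'],s['wrist_force'],vu(np.array([.582,-.3055]),1))"
```

```text
[ 0.49977787 -0.35771119  0.03222171] [ 0.40238588 -0.38962921 -0.62169776] (85.3, -47.0)
```

{"api": "play_rows", "payload": {"commands": [{"fingers": 1,"tx": -0.004,"ty": -0.012,"tz": 0,"ax": 0,"ay": 0,"az": 0},{"fingers": 1,"tx": -0.004,"ty": -0.028,"tz": 0,"ax": 0,"ay": 0,"az": 0},{"fingers": 1,"tx": -0.004,"ty": -0.044,"tz": 0.001,"ax": 0,"ay": 0,"az": 0},{"fingers": 1,"tx": -0.004,"ty": -0.06,"tz": 0.002,"ax": 0,"ay": 0,"az": 0},{"fingers": 1,"tx": -0.004,"ty": -0.075,"tz": 0.002,"ax": 0,"ay": 0,"az": 0}]}}

```text
time_s: 33.28
tcp_pos: [0.4976, -0.3022, 0.0384]
ee_rot: [[0.01, 0.063, -0.998], [-0.004, -0.998, -0.063], [-1.0, 0.005, -0.01]]
wrist_force: [3.1, -2.2, -0.2]
gripper_width: 0.005
```

{"api": "play_rows", "payload": {"commands": [{"fingers": 1,"tx": 0,"ty": -0.0147,"tz": -0.004,"ax": 0,"ay": 0,"az": 0},{"fingers": 1,"tx": 0,"ty": -0.0293,"tz": -0.008,"ax": 0,"ay": 0,"az": 0},{"fingers": 1,"tx": 0,"ty": -0.0427,"tz": -0.0133,"ax": 0,"ay": 0,"az": 0},{"fingers": 1,"tx": 0,"ty": -0.0533,"tz": -0.02,"ax": 0,"ay": 0,"az": 0},{"fingers": 1,"tx": 0,"ty": -0.064,"tz": -0.028,"ax": 0,"ay": 0,"az": 0}]}}

```text
time_s: 33.7
tcp_pos: [0.5131, -0.2527, 0.0363]
ee_rot: [[0.002, 0.062, -0.998], [-0.001, -0.998, -0.062], [-1.0, 0.002, -0.002]]
wrist_force: [-1.0, -2.2, 0.1]
gripper_width: 0.004
```

```bash
python3 -c "
from h import *
s=r.sense();print(s['tcp_pos'],s['wrist_force'],vu(np.array([.582,-.3055]),1))"
```

```text
[ 0.51307945 -0.25266078  0.03632734] [-0.9785869  -2.21693016  0.09231951] (65.5, 57.0)
```

Contact with the knob is about 2 N and on track. Finish the sweep.

{"api": "play_rows", "payload": {"commands": [{"fingers": 1,"tx": 0,"ty": -0.0107,"tz": -0.0093,"ax": 0,"ay": 0,"az": 0},{"fingers": 1,"tx": 0,"ty": -0.0187,"tz": -0.02,"ax": 0,"ay": 0,"az": 0},{"fingers": 1,"tx": 0,"ty": -0.0253,"tz": -0.0307,"ax": 0,"ay": 0,"az": 0},{"fingers": 1,"tx": 0,"ty": -0.0307,"tz": -0.0413,"ax": 0,"ay": 0,"az": 0},{"fingers": 1,"tx": 0,"ty": -0.0347,"tz": -0.0507,"ax": 0,"ay": 0,"az": 0}]}}

```text
time_s: 34.12
tcp_pos: [0.551, -0.225, 0.0366]
ee_rot: [[0.004, 0.062, -0.998], [-0.002, -0.998, -0.062], [-1.0, 0.002, -0.004]]
wrist_force: [-1.5, -1.4, -0.7]
gripper_width: 0.006
```

{"api": "play_rows", "payload": {"commands": [{"fingers": 1,"tx": 0,"ty": -0.0027,"tz": -0.004,"ax": 0,"ay": 0,"az": 0},{"fingers": 1,"tx": 0,"ty": -0.0027,"tz": -0.008,"ax": 0,"ay": 0,"az": 0},{"fingers": 1,"tx": 0,"ty": -0.0027,"tz": -0.011,"ax": 0,"ay": 0,"az": 0}]}}

```text
time_s: 34.37
tcp_pos: [0.5584, -0.2227, 0.0367]
ee_rot: [[0.004, 0.062, -0.998], [-0.002, -0.998, -0.062], [-1.0, 0.002, -0.004]]
wrist_force: [-0.9, 1.7, 0.4]
gripper_width: 0.003
```

{"api": "play_rows", "payload": {"commands": [{"fingers": 1,"tx": 0,"ty": 0,"tz": -0.0013,"ax": 0,"ay": 0,"az": 0},{"fingers": 1,"tx": 0,"ty": 0,"tz": -0.0027,"ax": 0,"ay": 0,"az": 0}]}}

```text
time_s: 34.53
tcp_pos: [0.5601, -0.2228, 0.0368]
ee_rot: [[0.004, 0.062, -0.998], [-0.002, -0.998, -0.062], [-1.0, 0.002, -0.004]]
wrist_force: [-3.2, 2.6, -0.0]
gripper_width: 0.005
```

```bash
python3 -c "
from h import *
s=r.sense();print(s['tcp_pos'],s['wrist_force'],vu(np.array([.582,-.3055]),1))"
```

```text
[ 0.56014224 -0.22275435  0.03675442] [-3.18021145  2.57766743 -0.02726237] (16.7, 83.9)
```

{"api": "play_rows", "payload": {"commands": [{"fingers": 1,"tx": 0,"ty": 0,"tz": -0.0013,"ax": 0,"ay": 0,"az": 0},{"fingers": 1,"tx": 0,"ty": 0,"tz": -0.0027,"ax": 0,"ay": 0,"az": 0}]}}

```text
time_s: 34.7
tcp_pos: [0.5614, -0.2227, 0.0368]
ee_rot: [[0.003, 0.062, -0.998], [-0.002, -0.998, -0.062], [-1.0, 0.002, -0.003]]
wrist_force: [-4.8, 1.9, 1.5]
gripper_width: 0.006
```

{"api": "play_rows", "payload": {"commands": [{"fingers": 1,"tx": 0,"ty": 0,"tz": -0.0013,"ax": 0,"ay": 0,"az": 0},{"fingers": 1,"tx": 0,"ty": 0,"tz": -0.002,"ax": 0,"ay": 0,"az": 0}]}}

```text
time_s: 34.87
tcp_pos: [0.5614, -0.2227, 0.0367]
ee_rot: [[-0.0, 0.062, -0.998], [-0.002, -0.998, -0.062], [-1.0, 0.002, 0.0]]
wrist_force: [-6.6, 2.7, 2.4]
gripper_width: 0.004
```

{"api": "play_rows", "payload": {"commands": [{"fingers": 1,"tx": 0,"ty": 0,"tz": 0.02,"ax": 0,"ay": 0,"az": 0},{"fingers": 1,"tx": -0.04,"ty": 0,"tz": 0.03,"ax": 0,"ay": 0,"az": 0},{"fingers": 1,"tx": -0.08,"ty": -0.04,"tz": 0.03,"ax": 0,"ay": 0,"az": 0},{"fingers": 1,"tx": -0.08,"ty": -0.09,"tz": 0.05,"ax": 0,"ay": 0,"az": 0},{"fingers": 1,"tx": -0.08,"ty": -0.14,"tz": 0.06,"ax": 0,"ay": 0,"az": 0}]}}

```text
time_s: 35.28
tcp_pos: [0.5144, -0.1205, 0.0993]
ee_rot: [[0.014, 0.06, -0.998], [-0.003, -0.998, -0.06], [-1.0, 0.004, -0.014]]
wrist_force: [-0.8, 1.0, -0.6]
gripper_width: 0.004
```

{"api": "play_rows", "payload": {"commands": [{"fingers": 1,"tx": 0,"ty": -0.05,"tz": 0.01,"ax": 0,"ay": 0,"az": 0},{"fingers": 1,"tx": 0,"ty": -0.1,"tz": 0.02,"ax": 0,"ay": 0,"az": 0},{"fingers": 1,"tx": 0,"ty": -0.15,"tz": 0.03,"ax": 0,"ay": 0,"az": 0},{"fingers": 1,"tx": 0,"ty": -0.2,"tz": 0.03,"ax": 0,"ay": 0,"az": 0},{"fingers": 1,"tx": 0,"ty": -0.25,"tz": 0.03,"ax": 0,"ay": 0,"az": 0}]}}

```text
time_s: 35.7
tcp_pos: [0.4793, 0.0671, 0.0971]
ee_rot: [[0.01, 0.063, -0.998], [-0.001, -0.998, -0.063], [-1.0, 0.002, -0.01]]
wrist_force: [0.9, 0.3, -0.1]
gripper_width: 0.006
```

{"api": "play_rows", "payload": {"commands": [{"fingers": 1,"tx": 0,"ty": -0.05,"tz": 0,"ax": 0,"ay": 0,"az": 0},{"fingers": 1,"tx": 0,"ty": -0.1,"tz": 0,"ax": 0,"ay": 0,"az": 0},{"fingers": 1,"tx": 0,"ty": -0.15,"tz": 0,"ax": 0,"ay": 0,"az": 0},{"fingers": 1,"tx": 0,"ty": -0.2,"tz": 0,"ax": 0,"ay": 0,"az": 0},{"fingers": 1,"tx": 0,"ty": -0.22,"tz": 0,"ax": 0,"ay": 0,"az": 0}]}}

```text
time_s: 36.12
tcp_pos: [0.4698, 0.2348, 0.0967]
ee_rot: [[0.011, 0.067, -0.998], [0.001, -0.998, -0.067], [-1.0, -0.001, -0.011]]
wrist_force: [0.1, -0.1, 0.2]
gripper_width: 0.004
```

```bash
cat > k.py <<'E'
from h import *
s=r.sense();p=viewer.capture('wrist')
im=p['image'].astype(int);m=((im[...,0]>130)&(im[...,1]<70)&(im[...,2]<70)).astype(np.uint8)
n,l,st,c=cv2.connectedComponentsWithStats(m)
for i in range(1,n):
  if st[i,4]>12: print(st[i,4],c[i],onz(p,[c[i]],.068).round(4))
print(s['time_s'],s['tcp_pos'],s['wrist_force'],vu(np.array([.551,.189]),-1))
E
python3 k.py
```

```text
137 [ 60.17518248 117.94160584] [[0.5256 0.3638 0.068 ]]
293 [307.2662116  218.45392491] [[0.4666 0.1946 0.068 ]]
36.1167 [0.46982816 0.23484068 0.0966604 ] [ 0.13601038 -0.11587989  0.21621414] (78.0, -51.4)
```

{"api": "play_rows", "payload": {"commands": [{"fingers": 1,"tx": 0.02,"ty": 0,"tz": 0.006,"ax": 0,"ay": 0,"az": 0},{"fingers": 1,"tx": 0.05,"ty": 0,"tz": 0.006,"ax": 0,"ay": 0,"az": 0},{"fingers": 1,"tx": 0.074,"ty": 0,"tz": 0.006,"ax": 0,"ay": 0,"az": 0},{"fingers": 1,"tx": 0.079,"ty": 0,"tz": 0.006,"ax": 0,"ay": 0,"az": 0},{"fingers": 1,"tx": 0.079,"ty": 0,"tz": 0.006,"ax": 0,"ay": 0,"az": 0}]}}

```text
time_s: 36.58
tcp_pos: [0.4639, 0.2285, 0.0354]
ee_rot: [[0.005, 0.062, -0.998], [-0.004, -0.998, -0.062], [-1.0, 0.004, -0.004]]
wrist_force: [0.7, 0.3, 0.5]
gripper_width: 0.009
```

```bash
python3 -c "
from h import *
s=r.sense();print(s['tcp_pos'],s['wrist_force'],vu(np.array([.551,.189]),-1))"
```

```text
[0.46388567 0.22849211 0.03542146] [0.73186504 0.33892226 0.4841462 ] (84.5, -44.8)
```

{"api": "play_rows", "payload": {"commands": [{"fingers": 1,"tx": -0.001,"ty": 0.012,"tz": 0,"ax": 0,"ay": 0,"az": 0},{"fingers": 1,"tx": -0.001,"ty": 0.028,"tz": 0,"ax": 0,"ay": 0,"az": 0},{"fingers": 1,"tx": -0.001,"ty": 0.044,"tz": 0.001,"ax": 0,"ay": 0,"az": 0},{"fingers": 1,"tx": -0.001,"ty": 0.058,"tz": 0.003,"ax": 0,"ay": 0,"az": 0},{"fingers": 1,"tx": -0.001,"ty": 0.072,"tz": 0.003,"ax": 0,"ay": 0,"az": 0}]}}

```text
time_s: 37.0
tcp_pos: [0.466, 0.1748, 0.0381]
ee_rot: [[0.009, 0.062, -0.998], [-0.0, -0.998, -0.062], [-1.0, 0.001, -0.009]]
wrist_force: [0.9, 1.9, -0.0]
gripper_width: 0.003
```

{"api": "play_rows", "payload": {"commands": [{"fingers": 1,"tx": 0,"ty": 0.0147,"tz": -0.004,"ax": 0,"ay": 0,"az": 0},{"fingers": 1,"tx": 0,"ty": 0.0293,"tz": -0.008,"ax": 0,"ay": 0,"az": 0},{"fingers": 1,"tx": 0,"ty": 0.0427,"tz": -0.0133,"ax": 0,"ay": 0,"az": 0},{"fingers": 1,"tx": 0,"ty": 0.0533,"tz": -0.02,"ax": 0,"ay": 0,"az": 0},{"fingers": 1,"tx": 0,"ty": 0.064,"tz": -0.028,"ax": 0,"ay": 0,"az": 0}]}}

```text
time_s: 37.42
tcp_pos: [0.4878, 0.1269, 0.0367]
ee_rot: [[0.002, 0.061, -0.998], [-0.004, -0.998, -0.061], [-1.0, 0.004, -0.002]]
wrist_force: [-1.6, 1.0, -1.0]
gripper_width: 0.008
```

{"api": "play_rows", "payload": {"commands": [{"fingers": 1,"tx": 0,"ty": 0.0107,"tz": -0.0093,"ax": 0,"ay": 0,"az": 0},{"fingers": 1,"tx": 0,"ty": 0.0187,"tz": -0.02,"ax": 0,"ay": 0,"az": 0},{"fingers": 1,"tx": 0,"ty": 0.0253,"tz": -0.0307,"ax": 0,"ay": 0,"az": 0},{"fingers": 1,"tx": 0,"ty": 0.0307,"tz": -0.0413,"ax": 0,"ay": 0,"az": 0},{"fingers": 1,"tx": 0,"ty": 0.0347,"tz": -0.0507,"ax": 0,"ay": 0,"az": 0}]}}

```text
time_s: 37.83
tcp_pos: [0.5289, 0.1043, 0.0371]
ee_rot: [[0.004, 0.062, -0.998], [-0.003, -0.998, -0.062], [-1.0, 0.004, -0.004]]
wrist_force: [-0.8, 0.3, 0.7]
gripper_width: 0.003
```

{"api": "play_rows", "payload": {"commands": [{"fingers": 1,"tx": 0,"ty": 0.0027,"tz": -0.004,"ax": 0,"ay": 0,"az": 0},{"fingers": 1,"tx": 0,"ty": 0.0027,"tz": -0.008,"ax": 0,"ay": 0,"az": 0},{"fingers": 1,"tx": 0,"ty": 0.0027,"tz": -0.011,"ax": 0,"ay": 0,"az": 0}]}}

```text
time_s: 38.08
tcp_pos: [0.5365, 0.1032, 0.0374]
ee_rot: [[0.004, 0.062, -0.998], [-0.003, -0.998, -0.062], [-1.0, 0.004, -0.004]]
wrist_force: [-2.5, -0.8, -0.2]
gripper_width: 0.008
```

```bash
python3 -c "
from h import *
s=r.sense();print(s['tcp_pos'],s['wrist_force'],vu(np.array([.551,.189]),-1))"
```

```text
[0.53651474 0.10316587 0.03735465] [-2.49493577 -0.75096869 -0.24804748] (19.8, 84.8)
```

{"api": "play_rows", "payload": {"commands": [{"fingers": 1,"tx": 0,"ty": 0,"tz": -0.0013,"ax": 0,"ay": 0,"az": 0},{"fingers": 1,"tx": 0,"ty": 0,"tz": -0.0027,"ax": 0,"ay": 0,"az": 0}]}}

```text
time_s: 38.25
tcp_pos: [0.5384, 0.1036, 0.0375]
ee_rot: [[0.005, 0.063, -0.998], [-0.003, -0.998, -0.063], [-1.0, 0.003, -0.004]]
wrist_force: [-1.7, -1.8, -0.2]
gripper_width: 0.006
```

{"api": "play_rows", "payload": {"commands": [{"fingers": 1,"tx": 0,"ty": 0,"tz": -0.0013,"ax": 0,"ay": 0,"az": 0},{"fingers": 1,"tx": 0,"ty": 0,"tz": -0.0027,"ax": 0,"ay": 0,"az": 0}]}}

```text
time_s: 38.42
tcp_pos: [0.5402, 0.1038, 0.0375]
ee_rot: [[0.004, 0.063, -0.998], [-0.003, -0.998, -0.063], [-1.0, 0.003, -0.004]]
wrist_force: [-4.1, 0.5, 2.6]
gripper_width: 0.006
```

{"api": "play_rows", "payload": {"commands": [{"fingers": 1,"tx": 0,"ty": 0,"tz": -0.0013,"ax": 0,"ay": 0,"az": 0},{"fingers": 1,"tx": 0,"ty": 0,"tz": -0.0013,"ax": 0,"ay": 0,"az": 0}]}}

```text
time_s: 38.58
tcp_pos: [0.5402, 0.1037, 0.0375]
ee_rot: [[0.002, 0.062, -0.998], [-0.003, -0.998, -0.062], [-1.0, 0.003, -0.002]]
wrist_force: [-5.9, -0.1, 2.1]
gripper_width: 0.003
```

Both catches stopped firmly, at positions consistent with each other along the rail's direction. Now retreat up and take a final look.

{"api": "play_rows", "payload": {"commands": [{"fingers": 1,"tx": 0,"ty": 0,"tz": 0.02,"ax": 0,"ay": 0,"az": 0},{"fingers": 1,"tx": -0.03,"ty": 0,"tz": 0.04,"ax": 0,"ay": 0,"az": 0},{"fingers": 1,"tx": -0.08,"ty": 0,"tz": 0.04,"ax": 0,"ay": 0,"az": 0},{"fingers": 1,"tx": -0.13,"ty": 0,"tz": 0.04,"ax": 0,"ay": 0,"az": 0},{"fingers": 1,"tx": -0.18,"ty": 0.02,"tz": 0.04,"ax": 0,"ay": 0,"az": 0}]}}

```text
time_s: 39.0
tcp_pos: [0.5132, 0.0892, 0.175]
ee_rot: [[0.009, 0.066, -0.998], [-0.001, -0.998, -0.066], [-1.0, 0.002, -0.009]]
wrist_force: [1.9, -0.6, 0.0]
gripper_width: 0.007
```

{"api": "play_rows", "payload": {"commands": [{"fingers": 1,"tx": -0.05,"ty": 0.02,"tz": 0,"ax": 0,"ay": 0,"az": 0},{"fingers": 1,"tx": -0.1,"ty": 0.04,"tz": 0,"ax": 0,"ay": 0,"az": 0},{"fingers": 1,"tx": -0.15,"ty": 0.07,"tz": 0,"ax": 0,"ay": 0,"az": 0},{"fingers": 1,"tx": -0.2,"ty": 0.1,"tz": 0,"ax": 0,"ay": 0,"az": 0},{"fingers": 1,"tx": -0.25,"ty": 0.12,"tz": 0,"ax": 0,"ay": 0,"az": 0}]}}

```text
time_s: 39.42
tcp_pos: [0.5168, -0.0019, 0.3603]
ee_rot: [[0.009, 0.062, -0.998], [-0.002, -0.998, -0.062], [-1.0, 0.002, -0.009]]
wrist_force: [1.2, 0.4, 0.2]
gripper_width: 0.007
```

{"api": "play_rows", "payload": {"commands": [{"fingers": 1,"tx": -0.05,"ty": 0.03,"tz": -0.03,"ax": 0,"ay": 0,"az": 0},{"fingers": 1,"tx": -0.06,"ty": 0.06,"tz": -0.05,"ax": 0,"ay": 0,"az": 0},{"fingers": 1,"tx": -0.06,"ty": 0.08,"tz": -0.07,"ax": 0,"ay": 0,"az": 0},{"fingers": 1,"tx": -0.06,"ty": 0.08,"tz": -0.07,"ax": 0,"ay": 0,"az": 0},{"fingers": 1,"tx": -0.06,"ty": 0.08,"tz": -0.07,"ax": 0,"ay": 0,"az": 0}]}}

```text
time_s: 39.83
tcp_pos: [0.5734, -0.0578, 0.4026]
ee_rot: [[0.006, 0.061, -0.998], [-0.002, -0.998, -0.061], [-1.0, 0.003, -0.006]]
wrist_force: [0.1, 0.1, -0.8]
gripper_width: 0.006
```

```bash
python3 -c "
from h import *
s=r.sense();print(s['time_s'],s['tcp_pos'],s['wrist_force'])
p=viewer.capture('wrist');cv2.imwrite('pics/w5.png',cv2.resize(p['image'][...,::-1],(800,600),interpolation=cv2.INTER_CUBIC))
im=p['image'].astype(int);m=((im[...,0]>130)&(im[...,1]<70)&(im[...,2]<70)).astype(np.uint8)
n,l,st,c=cv2.connectedComponentsWithStats(m)
for i in range(1,n):
  if st[i,4]>12: print(st[i,4],c[i]*1.5625,onz(p,[c[i]],.068).round(4))
np.save('w5.npy',dict(p,T=(s['ee_rot'],s['tcp_pos'])),allow_pickle=True)"
```

```text
39.8333 [ 0.57343611 -0.05777059  0.40261766] [ 0.11409614  0.14758595 -0.78755894]
47 [545.87765957 232.6462766 ] [[ 0.5784 -0.2201  0.068 ]]
49 [240.84821429 234.24744898] [[0.5569 0.103  0.068 ]]
28 [639.453125   490.12276786] [[ 0.2659 -0.3836  0.068 ]]
```

View pics/w5.png

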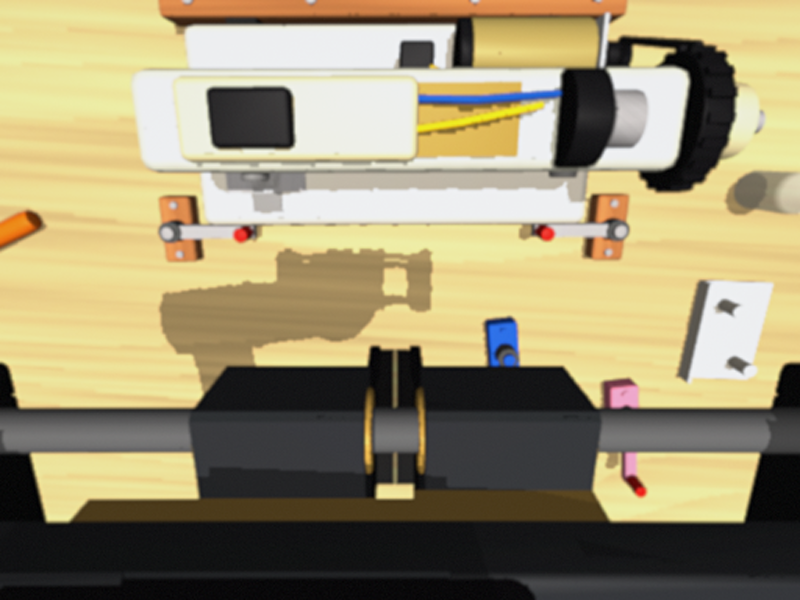

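The wrist view shows both catches lying parallel across the base front, with knobs at (241,234) and (546,233) and pivots at (171,231) and (619,230). The machine is square against the rail and the neighbouring parts are undisturbed.

```bash
python3 -c "
from h import *
print(r.sense()['wrist_force']);print(job.finish_job())"
```

```text
[ 1.2087478   0.14641333 -0.28937879]
the job is handed in; nothing more can be done
None
```

The machine is home on both buffers and both catches are closed, but I probably broke the 25 N limit once, early on. I handed the job in at about 40 s of the 72 s allowed.

**The force problem:** my first push used the stated fingertip length. In practice the tip sits about 17 mm short of the reported TCP, not 19 mm ahead of it. So the fingertip landed on top of the base and pressed there with up to about 28 N (roughly 17 N level and 22 N downward). I backed off, corrected the height and carried on.

**Moving the machine:** I pushed alternately near the right and left corners of the front. After the correction, the forces I read while pushing peaked at about 22 N. I only saw the force at the end of each short move, so brief peaks in between can't be ruled out. By my estimate the machine stayed within about 4° of square throughout.

**Last checks:**
- **Buffers:** the right side held at about 17 N and the left at about 21 N with no further motion. The line through the two contact points was at 3.75°, against 3.6° measured for the rail.
- **Catches:** each catch was pushed until it stopped, at about 6 N. The final picture shows both lying parallel across the front of the base.
- **Surroundings:** the parts visible in that last view, including the blue and pink look-alikes, looked undisturbed. The dish and the second blue look-alike were outside the view, so I did not check them at the end. The arm was clear of everything when I handed in.

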